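# Return a drill to the rack and show the long one to the camera

### The job

The short drill lying on the desk has been inspected: put it back, shank first, into the free socket of the slanted drill rack, push it fully home and let go of it. Then draw the long drill, the one that stands out furthest, out of the rack and present it to the bench camera: hold it up level, square across the camera's line of sight, with its tip on the lens axis about 11 cm in front of the lens. Finish while still holding it there; leave the other drills and loose things where they are and do not bump the camera.

Things in the scene. Friction and masses are not known exactly. Their poses are not given: they have to be found in the camera images.
- short_drill: short twist drill, 95 mm, lying on the desk, tip towards the robot within 0.5 rad: fluted part 61 mm, about 8 mm across; black hexagonal shank 34 mm, 8 mm across flats; 40 to 65 g. Origin on the underside, 55 mm from the shank end; +y runs along the drill to the tip, the drill's axis is at z = 4.2 mm. Shank end at y = -55 mm, tip at y = +40 mm, 8 mm wide along x
- short_drill_end (a point): centre of the shank's end face of the short drill; it belongs on free_floor
- long_drill: long twist drill, 110 mm (fluted 76, shank 34), otherwise like the short one, same frame: shank end at y = -55 mm, tip at y = +55 mm. It stands shank-down in one of the three taken sockets, leaning 45 degrees to the rack's front (its y along the socket, its x along the rack's y), 82 mm of it sticking out, 15 mm more than its neighbours
- long_drill_tip (a point): the tip of the long drill
- spare_a: another short drill, 95 mm, standing in a socket of the rack, 67 mm of it sticking out; same frame as the short drill; stays where it is
- spare_b: as spare_a, in another socket; stays where it is
- rack: slanted drill rack, fixed: aluminium block held at 45 degrees between two grey end cheeks, 200 (y) x 74 x 60 mm over all. Origin: centre of its underside; front is -x, towards the robot. Four sockets at y = +66, +22, -22, -66 mm; out of a socket is the direction (-0.707, 0, 0.707) of the rack. The one at y = +22 (second from its +y end, left seen from the robot) is free
- free_mouth (a point): centre of the free socket's mouth, 47 mm above the desk. All sockets are alike: square-cornered pockets 28 mm deep, 11 mm wide along the rack's y and 9.7 mm across, with a 2.5 mm chamfer round the mouth, for a drill whose x lies along the rack's y
- free_floor (a point): centre of the free socket's floor, 28 mm below the mouth along the slanted axis
- camera: bench camera on a pedestal, fixed: base 110 x 85 mm, grey camera, black lens 52 mm across, 176 mm high. Origin on the desk 20 mm in front of the pedestal's axis; it looks along its own -x, lens axis level, 150 mm above the desk, front of the lens at x = -96 mm
- focus (a point): the point on the lens axis 110 mm in front of the lens, 150 mm above the desk, where the tip shall be held
- marker_pen: loose marker pen, 135 mm; leave it alone
- drill_tube: loose square plastic tube 15 x 89 x 14 mm; leave it alone
- pin_gauge: loose pin gauge 12 x 82 x 10 mm; leave it alone

How it is judged:
On the way, in this order (a step that is already met when the one before it is completed fails the run):
1. the short drill is fully home in the free socket and let go (distance between short_drill_end and free_floor below 0.006 m and angle between short_drill's own y axis and vertical between 0.63 and 0.94 rad and contact force between the fingers and short_drill below 0.1 N), for 0.2 s.
2. the long drill is drawn clear of the rack, in the fingers (contact force between the fingers and long_drill above 0.5 N and contact force between long_drill and rack below 0.05 N and height (world z) of long_drill above 0.095 m), for 0.1 s.
At the end, for the whole second after the job is handed in: long drill held at rest in the fingers, clear of rack and camera: tip within 20 mm of focus, level within 10 deg, within 20 deg of square to the lens axis; short drill in the free socket, end within 6 mm of its floor, lean 45 +/- 9 deg, released; spare drills within 8 mm of their start (all of step 1 and distance between long_drill_tip and focus below 0.02 m and angle between long_drill's own y axis and vertical between 1.396 and 1.745 rad and angle between the y axis of long_drill and the x axis of camera, either way round above 1.22 rad and contact force between the fingers and long_drill above 0.5 N and contact force between long_drill and rack below 0.05 N and contact force between long_drill and camera below 0.05 N and linear speed of long_drill below 0.02 m/s and distance of each of spare_a, spare_b from where it was at the start of the episode below 0.008 m); the arm keeps its last pose, push and grip.
It fails at once if the camera is bumped (contact force between any of the arm, the fingers and camera above 2 N).
It fails at once if a loose bystander is shoved more than 30 mm (distance of any of marker_pen, drill_tube, pin_gauge from where it was at the start of the episode above 0.03 m).
It also fails if it takes over 58 s, if anything falls off the work surface, if the arm or the gripper's body presses on something with over 40 N, if the wrist force passes 120 N, or if a joint passes its speed limit or range.

### The arm

A 6-joint arm with a two-finger parallel gripper is mounted at the origin on a cart in front of the work surface, level with it; the furniture and walls round the work are solid. World frame = base frame: x ahead of the robot, y to its left, z up, the work surface at z = 0. Lengths are in m, angles in rad, forces in N, time in s.
With the tool pointing down it reaches from about 0.35 to 0.975 m from the base axis. Payload 17.4 kg.
Tool frame: the origin (TCP) lies at the very end of the fingers, on their centre line; the grasp point (between the pads) lies 19 mm behind it; y points along the fingers, x is the direction in which the jaws open and shut, and the axes are right-handed (so a half turn about y gives the same grasp; the last joint's range is limited). The gripper opens to 85 mm and grips with 20 to 120 N. Pads are 22 mm wide; open, the fingers measure 114 mm over their backs; the gripper's body (76 mm by 85 mm) begins 54 mm behind the grasp point. The pads swing forward as they close: fully open they stand 13 mm farther back than shut.
Start: joints at [-1.373, 0.116, 1.442, -0, 1.584, -0.038], TCP at [0.158, -0.656, 0.231] pointing down, gripper open.
Joint ranges: [-2.83, 2.83], [-0.83, 2.19], [0.07, 2.5], [-1.14, 4.28], [0.01, 3], [-2.97, 2.97]. Speed limits (rad/s): [1.89, 1.89, 2.22, 3.14, 3.14, 3.14].

### API

Orientations are given as a unit quaternion [w, x, y, z].
In Python, from station import monitor, read_camera, r gives the robot as it stands.
- The arm moves only by the tool step_arm, never from a script. Its argument "targets" is one flat list of numbers, 4 for each row, row after row: the shift along the tool's x, y, z in m, then the turn about the tool's y in degrees. In form: [tx, ty, tz, yaw, tx, ty, tz, yaw, ...]. A call has 1 to 5 rows; each row shifts and turns the commanded pose from where the row before left it, along the tool's axes as they then stand; what a row does not reach is not made up. A row lasts 1/10 s, in which the tool goes at most 50 mm and 8.59 degrees, less where a joint would pass 70% of its speed; a pose out of reach is approached as far as the arm can. A call with a gripper value outside its range is refused whole. "gripper" is the closure, from 0 (fully open) to 1 (shut), set as the call begins (left out, the last holds). The fingers move at their own pace and stop on an object; "grip_force" is the grip in N (left out, the last holds). Time passes only in rows, so rows that do not move let the fingers close. It gives the time, the measured TCP pose, the force and the opening at its end, in the units of the state.
- monitor.observe(): the state, without advancing time (a new reading comes with each control period).
- read_camera(name): name is "scene" or "top" or "wrist"; returns a dict with "img" (384x512x3 uint8, red, green, blue), "z_map" (384x512 float32, m along the optical axis (not along the pixel's ray), 0 where there is no reading), "fov_y" (degrees; the focal length in pixels is half the picture's height over the tangent of half this angle, whatever the lens; pixels are square), "cx", "cy" (the principal point, pixels), "world_from_camera" (4x4, takes a point from camera to world coordinates). Camera axes: x right, y down, z forward; pixel columns grow to the right and rows downward; lengths in m; the calibration is good to about 2 mm. The wrist camera is an equidistant fisheye: a pixel r from the principal point sees the ray r / f radians off the axis. A picture is of the moment at which its call begins.
- r.sign_off(): hands the job in, once; it reports no verdict.
The state is a dict: "time": time; "joints": joint angles; "qd": joint speeds; "tau": joint torques, N m; "eef_pos": TCP position; "ee_rot": TCP orientation; "ft_force": force on the tool from outside, world axes, zero at the start; "wrist_torque": the same for the moment, N m; "gripper_width": opening from 0.0 (shut) to 1.0 (fully open).
Only numpy, scipy, OpenCV 4.12 (cv2) and the standard library are available. Lean on these libraries where they do the work, as an engineer would, in place of code of your own. Each camera call takes 0.05 s, during which the arm holds its last target.

## Working session

There is one attempt and no reset: what is moved stays moved. The work goes in short steps, Python scripts to look and compute and a tool call to move; the robot and the scene stay as the last step left them, time stands still between calls to the robot, and variables do not carry over. Pictures are saved under pics/ and viewed, and the job is handed in when it is done.

Besides the shell and the picture viewer there is one more tool, called after "Call:" as a command line: name --argument value ..., lists and objects as JSON in quotes. step_arm: Moves the arm, as the interface text tells. Its arguments: {"type":"object","properties":{"targets":{"type":"array"},"gripper":{"type":"number"},"grip_force":{"type":"number"}},"required":["targets"]}

```bash
ls; mkdir -p pics
python3 - <<'E'
from station import monitor, read_camera, r
import cv2,numpy as np
print(monitor.observe())
for n in ["scene","top","wrist"]:
    c=read_camera(n)
    cv2.imwrite(f"pics/{n}0.png",c["img"][:,:,::-1])
    np.savez(f"{n}0.npz",**c)
    print(n,c["fov_y"],c["cx"],c["cy"],np.round(c["world_from_camera"],3).tolist())
E
```

```text
pics
{'time': 0.0, 'joints': array([-1.37278002e+00,  1.16485510e-01,  1.44231739e+00, -3.92366465e-06,
        1.58402126e+00, -3.78255099e-02]), 'qd': array([-0.00091165, -0.00049782,  0.00097905,  0.00162037, -0.00143006,
        0.00114532]), 'tau': array([ 1.88750244e-03, -7.31989288e+01, -6.32480836e+01,  3.89916886e-05,
        6.41701175e-03, -5.65973039e-05]), 'eef_pos': array([ 0.15765255, -0.65610926,  0.23053014]), 'ee_rot': array([ 0.55563268, -0.55507028,  0.43803614, -0.43737129]), 'ft_force': array([0.73105771, 1.05340153, 0.57165099]), 'wrist_torque': array([-0.0355926 , -0.07941086, -0.02249425]), 'gripper_width': 0.9984914827180893}
scene 49.938626207364024 253.55125238474272 193.44702072118318 [[-0.752, -0.352, 0.558, -0.302], [-0.659, 0.427, -0.619, 0.801], [-0.02, -0.833, -0.553, 0.928], [0.0, 0.0, 0.0, 1.0]]
top 47.92751146752724 251.1767437991062 194.0772885010419 [[0.006, -0.99, 0.142, 0.323], [-1.0, -0.006, -0.002, -0.063], [0.003, -0.142, -0.99, 1.357], [0.0, 0.0, 0.0, 1.0]]
wrist 65.70646984690485 253.00958790759375 192.85402725533427 [[0.234, -0.93, -0.282, 0.232], [-0.972, -0.224, -0.067, -0.639], [-0.001, 0.29, -0.957, 0.373], [0.0, 0.0, 0.0, 1.0]]
```

View pics/scene0.png

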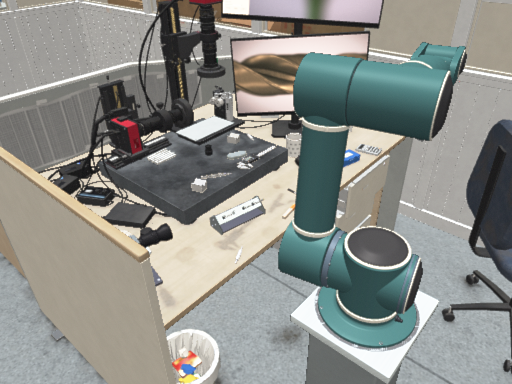

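View pics/top0.png

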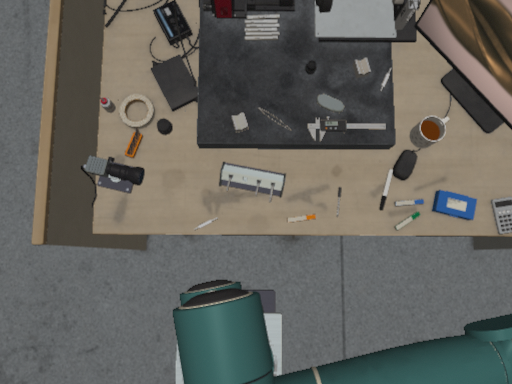

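View pics/wrist0.png

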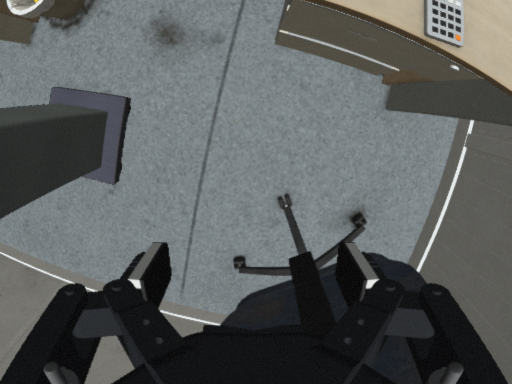

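Run:
```python
import cv2,numpy as np
i=cv2.imread("pics/top0.png"); cv2.imwrite("pics/t0a.png",cv2.resize(i[145:240,80:220],None,fx=5,fy=5,interpolation=cv2.INTER_CUBIC)); cv2.imwrite("pics/t0b.png",cv2.resize(i[145:240,210:360],None,fx=5,fy=5,interpolation=cv2.INTER_CUBIC))
i=cv2.imread("pics/scene0.png"); cv2.imwrite("pics/s0a.png",cv2.resize(i[170:310,130:320],None,fx=4,fy=4,interpolation=cv2.INTER_CUBIC))
```

```text
(no output)
```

View pics/t0a.png

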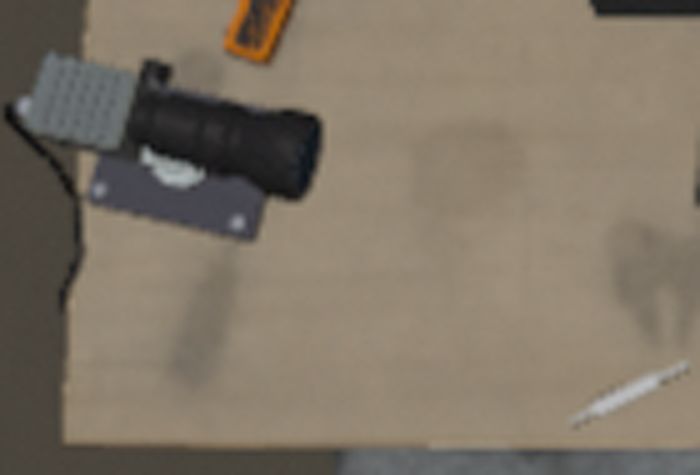

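View pics/t0b.png

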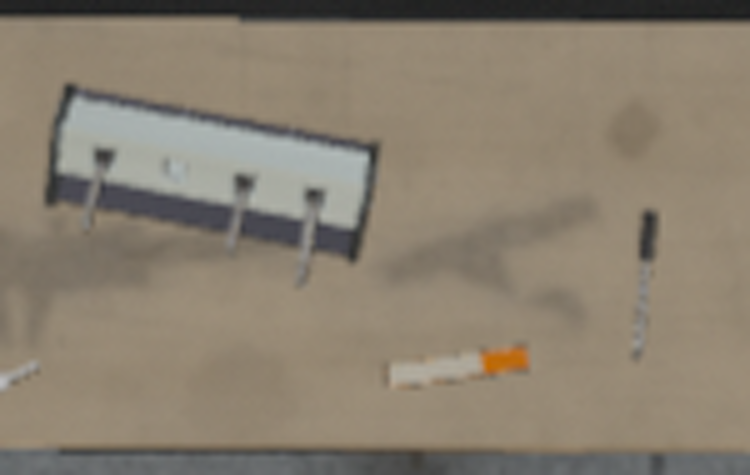

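View pics/s0a.png

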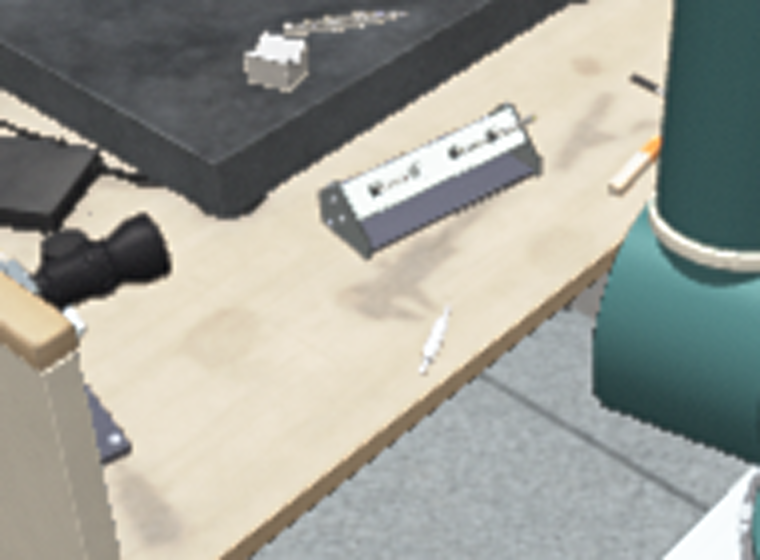

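```bash
cat > h.py <<'E'
import numpy as np,cv2
from scipy.spatial.transform import Rotation as R
def rays(c,uv):
    uv=np.atleast_2d(np.asarray(uv,float)); f=192/np.tan(np.radians(float(c["fov_y"]))/2)
    d=np.c_[(uv[:,0]-c["cx"])/f,(uv[:,1]-c["cy"])/f,np.ones(len(uv))]
    return d
def pts(c,uv):  # via z_map
    uv=np.atleast_2d(uv).astype(int); z=c["z_map"][uv[:,1],uv[:,0]]
    p=rays(c,uv)*z[:,None]; T=c["world_from_camera"]; return p@T[:3,:3].T+T[:3,3]
def plane(c,uv,h):
    T=c["world_from_camera"]; d=rays(c,uv)@T[:3,:3].T; o=T[:3,3]
    return o+d*((h-o[2])/d[:,2])[:,None]
def fullcloud(c):
    v,u=np.mgrid[:384,:512]; return pts(c,np.c_[u.ravel(),v.ravel()]).reshape(384,512,3)
def pose(s):
    q=s["ee_rot"]; return np.array(s["eef_pos"]),R.from_quat([q[1],q[2],q[3],q[0]]).as_matrix()
E
python3 - <<'E'
from h import *
np.set_printoptions(precision=4,suppress=True)
c=dict(np.load("top0.npz")); P=fullcloud(c)
def m(name,u0,u1,v0,v1): print(name,np.median(P[v0:v1,u0:u1].reshape(-1,3),axis=0))
m("table",280,320,125,140);m("desk",290,320,180,190);m("desk2",150,180,190,200)
print("table edge",P[140:152,300],)
# drill short mask
im=c["img"].astype(int)
for v in range(184,218): print(v,im[v,334:345].sum(1)//3, end="\n") if v%1==0 else 0
# rack heights map
for v in range(160,200,3): print(v,(P[v,215:292:4,2]*1000).round().astype(int))
s=np.array([0.55563268,-0.55507028,0.43803614,-0.43737129]);print(R.from_quat(s[[1,2,3,0]]).as_matrix())
E
```

```text
table [ 0.6953 -0.2093  0.0901]
desk [ 0.5485 -0.2339 -0.    ]
desk2 [ 0.5148  0.2099 -0.0004]
table edge [[ 0.6726 -0.2125  0.0824]
 [ 0.6691 -0.2123  0.0837]
 [ 0.6643 -0.2115  0.0899]
 [ 0.6605 -0.2112  0.0923]
 [ 0.6591 -0.2119  0.0862]
 [ 0.6578 -0.2127  0.0791]
 [ 0.6585 -0.2144  0.0645]
 [ 0.6585 -0.2158  0.052 ]
 [ 0.657  -0.2165  0.0456]
 [ 0.6579 -0.2184  0.0292]
 [ 0.6613 -0.2215  0.0025]
 [ 0.6602 -0.2225 -0.0064]]
184 [135 134 135 135 136 136 135 135 135 135 135]
185 [135 135 135 134 135 136 135 136 135 136 136]
186 [136 136 135 134 130 122 125 132 136 137 136]
187 [136 136 135 131 111  81  94 113 137 136 136]
188 [135 135 135 127  94  51  61  97 138 136 136]
189 [136 135 135 129  98  53  63  98 137 136 136]
190 [136 136 135 125  90  55  65 102 136 136 137]
191 [137 137 135 122  78  55  69 104 137 138 137]
192 [137 137 136 121  74  57  75 112 136 138 138]
193 [136 135 136 117  63  57  85 121 134 135 135]
194 [135 135 134 119  65  60  83 121 134 135 135]
195 [136 136 135 117  60  60  83 118 135 136 136]
196 [137 137 135 121  74  74  90 126 136 136 137]
197 [139 138 137 13
[... 1480 characters left out ...]
 48 56 55 56 63 54 53 53 47 47 38 39 34 37  2 -3]
178 [-4 -5 39 40 47 41 45 46 52 51 52 59 63 51 53 51 46 44 -3 -1]
181 [ 6  3  9  5 31 39 39 38 39 47 45 44 53 46 54 58 63 55  1 -7]
184 [   4   25   11   11 1357   10   15   12   38   37   34   53   44   48
   44   43   53   54    0    1]
187 [-1  2  4 81  6  9  8 12 10  9 11 10 41 37 41 41 49 44  3 -1]
190 [ 4  3 -3 87 -5  0  5 -2  4  9 13 11 13 10 70  6 34 -1  3 -6]
193 [ 1 -2 -1 -1 -3  3  3  3 -3 -9 -4 -2  8 12 69 11 11 -1 -1 -2]
196 [ 0 -2  1  2  4  0  4  2 -4  1  4 -1  2  0 85  1  6 -5 -6  0]
199 [-4 -6  1  3 -5 -1  3 -1 -3 -3  3  5 -1  4 94  4 -1 -1 -3  4]
[[ 0.2337 -0.0002  0.9723]
 [-0.9723  0.0012  0.2337]
 [-0.0012 -1.      0.    ]]
```

Run:
```python
from h import *
np.set_printoptions(precision=4,suppress=True)
c=dict(np.load("top0.npz"))
e=plane(c,[[339.6,187.0],[336.9,217.0]],0.0042); print(e, np.linalg.norm(e[0]-e[1]), np.degrees(np.arctan2(*(e[1]-e[0])[[1,0]])))
im=c["img"].astype(int).mean(2); 
v,u=np.mgrid[185:198,334:345]; w=np.clip(133-im[185:198,334:345],0,None); w[w<12]=0
a=plane(c,[[ (u*w).sum()/w.sum(),(v*w).sum()/w.sum()]],0.0042);print("shank c",a)
h=plane(c,[[230.6,176.4],[245,178.6],[258.8,181.4],[273,183.8]],0.047);print(h,np.diff(h,axis=0),np.linalg.norm(h[3]-h[0]))
P=fullcloud(c)
# rack corners at top
q=plane(c,[[210+65/5,145+88/5],[210+377/5,145+145/5],[210+355/5,145+262/5],[210+48/5,145+205/5]],0.0);print(q)
```

```text
[[ 0.5413 -0.3457  0.0042]
 [ 0.4458 -0.335   0.0042]] 0.0961077614261794 173.5905855371247
shank c [[ 0.5263 -0.344   0.0042]]
[[ 0.5655 -0.0015  0.047 ]
 [ 0.5589 -0.0459  0.047 ]
 [ 0.5504 -0.0884  0.047 ]
 [ 0.5432 -0.1321  0.047 ]] [[-0.0066 -0.0444  0.    ]
 [-0.0085 -0.0425  0.    ]
 [-0.0072 -0.0437  0.    ]] 0.13253832339861038
[[ 0.619   0.0256  0.    ]
 [ 0.583  -0.1743  0.    ]
 [ 0.5075 -0.1599  0.    ]
 [ 0.5429  0.0353  0.    ]]
```

```bash
cat >> h.py <<'E'
def plan(target,ang,n,step=5,pos=None,Rm=None):
    """rows from the measured pose to TCP target with tool-x heading 'ang' deg (world)"""
    from station import monitor
    s=monitor.observe(); p,M=pose(s)
    if pos is not None: p=np.array(pos)
    cur=np.degrees(np.arctan2(M[1,0],M[0,0]))
    if ang is None: ang=cur
    dy=-(ang-cur); 
    print("t",round(s["time"],2),"p",p.round(4),"head",round(cur,2),"yaw turn",round(dy,2),"w",round(s["gripper_width"],3),"F",s["ft_force"].round(1),"j",s["joints"].round(2))
    d=(np.array(target)-p)/n; rows=[]
    a=cur
    for i in range(n):
        x=np.array([np.cos(np.radians(a)),np.sin(np.radians(a)),0]); y=np.array([0,0,-1.]); z=np.cross(x,y)
        rows.append([round(float(d@x),4),round(float(d@y),4),round(float(d@z),4),round(dy/n,2)]); a-=dy/n
    for i in range(0,n,step): print([v for r_ in rows[i:i+step] for v in r_])
E
python3 -c "
from h import *
plan([0.4837,-0.3393,0.13],-96.1,14)"
```

```text
t 0.15 p [ 0.1577 -0.6562  0.2308] head -76.49 yaw turn 19.61 w 0.998 F [-0.4  0.1  0.8] j [-1.37  0.12  1.44  0.    1.58 -0.04]
[-0.0166, 0.0072, 0.0279, np.float64(1.4), -0.0172, 0.0072, 0.0275, np.float64(1.4), -0.0179, 0.0072, 0.0271, np.float64(1.4), -0.0186, 0.0072, 0.0266, np.float64(1.4), -0.0192, 0.0072, 0.0262, np.float64(1.4)]
[-0.0199, 0.0072, 0.0257, np.float64(1.4), -0.0205, 0.0072, 0.0252, np.float64(1.4), -0.0211, 0.0072, 0.0247, np.float64(1.4), -0.0217, 0.0072, 0.0242, np.float64(1.4), -0.0223, 0.0072, 0.0236, np.float64(1.4)]
[-0.0228, 0.0072, 0.0231, np.float64(1.4), -0.0234, 0.0072, 0.0225, np.float64(1.4), -0.0239, 0.0072, 0.0219, np.float64(1.4), -0.0245, 0.0072, 0.0214, np.float64(1.4)]
```

Call:
step_arm --targets '[-0.017,0.007,0.028,1.4,-0.017,0.007,0.0275,1.4,-0.018,0.007,0.027,1.4,-0.0185,0.007,0.0265,1.4,-0.019,0.007,0.026,1.4]' --gripper 0.5 --grip_force 25

```text
time: 0.65
eef_pos: [0.2745, -0.5421, 0.1958]
ee_rot: [0.527, -0.527, 0.471, -0.471]
ft_force: [0.8, 0.3, -0.1]
gripper_width: 0.501
```

Call:
step_arm --targets '[-0.02,0.007,0.0255,1.4,-0.0205,0.007,0.025,1.4,-0.021,0.007,0.0245,1.4,-0.0215,0.007,0.024,1.4,-0.022,0.007,0.0235,1.4]'

```text
time: 1.15
eef_pos: [0.39, -0.4293, 0.1609]
ee_rot: [0.498, -0.498, 0.502, -0.502]
ft_force: [-0.1, -1.1, 0.2]
gripper_width: 0.501
```

Call:
step_arm --targets '[-0.023,0.007,0.023,1.4,-0.0235,0.007,0.0225,1.4,-0.024,0.007,0.022,1.4,-0.0245,0.007,0.0215,1.4,0,0,0,0]'

```text
time: 1.65
eef_pos: [0.4841, -0.3369, 0.132]
ee_rot: [0.473, -0.473, 0.526, -0.525]
ft_force: [-0.5, -0.3, 0.7]
gripper_width: 0.501
```

```bash
sed -i 's/round(dy\/n,2)\]/round(float(dy\/n),2)]/' h.py
python3 - <<'E'
from h import *
from station import monitor, read_camera, r
c=read_camera("wrist"); cv2.imwrite("pics/wrist1.png",c["img"][:,:,::-1]); np.savez("wrist1.npz",**c)
plan([0.4837,-0.3393,0.05],-96.1,3)
E
```

```text
t 1.7 p [ 0.4831 -0.3382  0.1325] head -95.96 yaw turn 0.14 w 0.504 F [-0.1 -0.9 -0.4] j [-0.65 -0.02  1.75  0.    1.42  1.02]
[0.0003, 0.0275, 0.0002, 0.05, 0.0003, 0.0275, 0.0002, 0.05, 0.0003, 0.0275, 0.0002, 0.05]
```

View pics/wrist1.png

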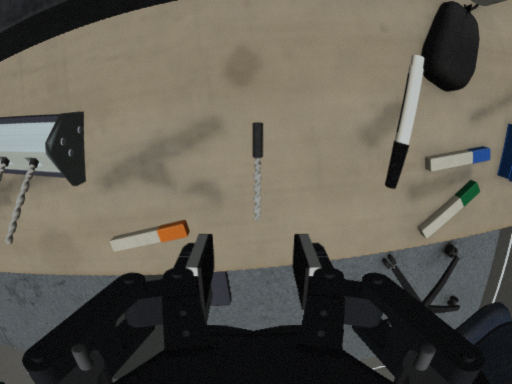

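```bash
cat >> h.py <<'E'
def wplane(c,uv,h):
    uv=np.atleast_2d(np.asarray(uv,float)); f=192/np.tan(np.radians(float(c["fov_y"]))/2)
    d=uv-[c["cx"],c["cy"]]; rr=np.linalg.norm(d,axis=1); th=rr/f
    k=np.c_[d/np.maximum(rr,1e-9)[:,None]*np.sin(th)[:,None],np.cos(th)]
    T=c["world_from_camera"]; k=k@T[:3,:3].T; o=T[:3,3]
    return o+k*((h-o[2])/k[:,2])[:,None]
E
python3 - <<'E'
from h import *
c=dict(np.load("wrist1.npz")); e=wplane(c,[[258,123],[257.2,220.5],[258,157.5]],0.0042);print(e.round(4),np.linalg.norm(e[0]-e[1]),np.linalg.norm(e[0]-e[2]),np.degrees(np.arctan2(*(e[1]-e[0])[[1,0]])))
E
```

```text
[[ 0.5434 -0.3473  0.0042]
 [ 0.4497 -0.3371  0.0042]
 [ 0.5117 -0.3441  0.0042]] 0.09426941475271806 0.03185538081480838 173.7935265956238
```

```bash
python3 -c "
from h import *
plan([0.4847,-0.3400,0.002],-96.2,5)"
```

```text
t 1.7 p [ 0.4831 -0.3382  0.1325] head -95.96 yaw turn 0.24 w 0.504 F [-0.1 -0.9 -0.4] j [-0.65 -0.02  1.75  0.    1.42  1.02]
[0.0003, 0.0261, 0.0003, 0.05, 0.0003, 0.0261, 0.0003, 0.05, 0.0003, 0.0261, 0.0003, 0.05, 0.0003, 0.0261, 0.0003, 0.05, 0.0003, 0.0261, 0.0003, 0.05]
```

Call:
step_arm --targets '[0.001,0.035,0.001,0,0.0005,0.035,0.0005,0,0,0.03,0,0,0,0.02,0,0,0,0.008,0,0]'

```text
time: 2.2
eef_pos: [0.4824, -0.3413, 0.0033]
ee_rot: [0.472, -0.473, 0.527, -0.525]
ft_force: [-0.7, -0.5, -0.5]
gripper_width: 0.5
```

```bash
python3 -c "
from h import *
plan([0.4847,-0.3400,0.0015],-96.2,1)"
```

```text
t 2.2 p [ 0.4824 -0.3413  0.0033] head -96.12 yaw turn 0.08 w 0.5 F [-0.7 -0.5 -0.5] j [-0.66  0.09  1.85 -0.    1.2   1.02]
[-0.0015, 0.0018, 0.0021, 0.08]
```

Call:
step_arm --targets '[-0.001,0.001,0.002,0,0,0,0,0]'

```text
time: 2.4
eef_pos: [0.4863, -0.341, 0.0054]
ee_rot: [-0.473, 0.473, -0.525, 0.526]
ft_force: [-0.4, 0.3, -0.1]
gripper_width: 0.496
```

Call:
step_arm --targets '[0,0,0,0,0,0,0,0,0,0,0,0,0,0,0,0,0,0,0,0]' --gripper 1.0

```text
time: 2.9
eef_pos: [0.4863, -0.3407, 0.0053]
ee_rot: [-0.473, 0.473, -0.525, 0.526]
ft_force: [-1.4, 0.0, 6.8]
gripper_width: 0.081
```

Run:
```python
from h import *
c=dict(np.load("top0.npz")); P=fullcloud(c)
print(np.median(P[125:145,290:380,2]),np.median(P[120:143,296:312,2]))
g=c["img"].astype(int).sum(2)
for u in (285,300,315): print(u,g[142:154,u], plane(c,[[u,148]],0.088))
plan([0.4847,-0.34,0.15],83.8,13)
```

```text
0.09061318435114474 0.08982352021275797
285 [153 157 126 104 108 107 132 298 401 400 404 405] [[ 0.64591461 -0.16631366  0.088     ]]
300 [155 156 134 108 104 109 126 293 394 394 400 404] [[ 0.64619468 -0.21154872  0.088     ]]
315 [165 169 144 106 100 108 136 296 393 390 392 398] [[ 0.64647481 -0.25679213  0.088     ]]
t 2.9 p [ 0.4863 -0.3407  0.0053] head -96.08 yaw turn -179.88 w 0.081 F [-1.4  0.   6.8] j [-0.65  0.1   1.85 -0.    1.2   1.02]
[-0.0, -0.0111, -0.0001, -13.84, -0.0001, -0.0111, -0.0001, -13.84, -0.0001, -0.0111, -0.0001, -13.84, -0.0001, -0.0111, -0.0001, -13.84, -0.0001, -0.0111, -0.0, -13.84]
[-0.0001, -0.0111, -0.0, -13.84, -0.0001, -0.0111, 0.0, -13.84, -0.0001, -0.0111, 0.0001, -13.84, -0.0001, -0.0111, 0.0001, -13.84, -0.0001, -0.0111, 0.0001, -13.84]
[-0.0001, -0.0111, 0.0001, -13.84, -0.0, -0.0111, 0.0001, -13.84, 0.0, -0.0111, 0.0001, -13.84]
```

Call:
step_arm --targets '[0,-0.02,0,0,0,-0.035,0,0,0,-0.035,0,-4,0,-0.035,0,-8,0,-0.02,0,-8]'

```text
time: 3.4
eef_pos: [0.4864, -0.3407, 0.1527]
ee_rot: [0.558, -0.558, 0.433, -0.435]
ft_force: [0.2, 0.0, -0.8]
gripper_width: 0.078
```

Run:
```python
from h import *
from station import monitor, read_camera, r
c=dict(np.load("top0.npz")); print(plane(c,[[300,143.8]],0.09),plane(c,[[300,148.6]],0.0))
c=read_camera("wrist"); cv2.imwrite("pics/wrist2.png",c["img"][:,:,::-1])
plan([0.634,-0.23,0.15],90,20)
```

```text
[[ 0.65867562 -0.21145055  0.09      ]] [[ 0.66659662 -0.22183856  0.        ]]
t 3.45 p [ 0.487  -0.3412  0.1553] head -75.2 yaw turn -165.2 w 0.079 F [0.3 0.  3.9] j [-0.65 -0.03  1.72 -0.    1.45  0.66]
[-0.0035, 0.0003, 0.0085, -8.26, -0.0022, 0.0003, 0.0089, -8.26, -0.0009, 0.0003, 0.0092, -8.26, 0.0004, 0.0003, 0.0092, -8.26, 0.0017, 0.0003, 0.0091, -8.26]
[0.003, 0.0003, 0.0087, -8.26, 0.0042, 0.0003, 0.0082, -8.26, 0.0054, 0.0003, 0.0075, -8.26, 0.0064, 0.0003, 0.0067, -8.26, 0.0073, 0.0003, 0.0057, -8.26]
[0.008, 0.0003, 0.0046, -8.26, 0.0086, 0.0003, 0.0034, -8.26, 0.009, 0.0003, 0.0021, -8.26, 0.0092, 0.0003, 0.0008, -8.26, 0.0092, 0.0003, -0.0005, -8.26]
[0.009, 0.0003, -0.0019, -8.26, 0.0087, 0.0003, -0.0031, -8.26, 0.0081, 0.0003, -0.0043, -8.26, 0.0074, 0.0003, -0.0055, -8.26, 0.0066, 0.0003, -0.0065, -8.26]
```

View pics/wrist2.png

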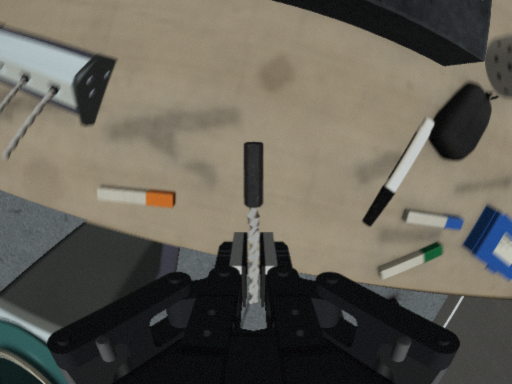

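Call:
step_arm --targets '[-0.0035,0,0.0085,-8.2,-0.002,0,0.009,-8.2,-0.001,0,0.009,-8.2,0.0005,0,0.009,-8.2,0.0015,0,0.009,-8.2]'

```text
time: 3.95
eef_pos: [0.5229, -0.3133, 0.1489]
ee_rot: [0.675, -0.675, 0.212, -0.211]
ft_force: [0.2, 0.6, -0.3]
gripper_width: 0.08
```

Call:
step_arm --targets '[0.003,0,0.0085,-8.2,0.004,0,0.008,-8.2,0.0055,0,0.0075,-8.2,0.0065,0,0.0065,-8.2,0.0075,0,0.0055,-8.2]'

```text
time: 4.45
eef_pos: [0.5604, -0.287, 0.1489]
ee_rot: [0.706, -0.706, -0.038, 0.038]
ft_force: [-0.6, -0.5, -0.8]
gripper_width: 0.077
```

Call:
step_arm --targets '[0.008,0,0.0045,-8.2,0.0085,0,0.0035,-8.2,0.009,0,0.002,-8.2,0.009,0,0.001,-8.2,0.009,0,-0.0005,-8.2]'

```text
time: 4.95
eef_pos: [0.5974, -0.2603, 0.1489]
ee_rot: [0.648, -0.648, -0.283, 0.283]
ft_force: [0.7, -0.1, -1.1]
gripper_width: 0.081
```

Call:
step_arm --targets '[0.009,0,-0.002,-8.2,0.0085,0,-0.003,-8.2,0.008,0,-0.0045,-8.2,0.0075,0,-0.0055,-8.2,0.0065,0,-0.0065,-8.2]'

```text
time: 5.45
eef_pos: [0.6351, -0.2341, 0.1489]
ee_rot: [0.508, -0.508, -0.492, 0.492]
ft_force: [0.4, -0.3, -0.8]
gripper_width: 0.074
```

```bash
python3 -c "
from h import *
plan([0.634,-0.23,0.105],90,2)"
```

```text
t 5.45 p [ 0.6351 -0.2341  0.1489] head 88.18 yaw turn -1.82 w 0.074 F [ 0.4 -0.3 -0.8] j [-0.39  0.15  1.54 -0.    1.45 -1.93]
[0.002, 0.0219, 0.0006, -0.91, 0.002, 0.0219, 0.0006, -0.91]
```

Call:
step_arm --targets '[0.002,0.02,0,-0.9,0,0.02,0,-0.9,0,0.01,0,0,0,0.005,0,0,0,0.004,0,0]'

```text
time: 5.95
eef_pos: [0.635, -0.2326, 0.0911]
ee_rot: [-0.501, 0.502, 0.498, -0.498]
ft_force: [-7.1, 2.5, 9.9]
gripper_width: 0.079
```

Call:
step_arm --targets '[0,0.004,0,0,0,0.004,0,0,0,0.004,0,0]'

```text
time: 6.25
eef_pos: [0.6355, -0.2326, 0.0803]
ee_rot: [-0.501, 0.502, 0.499, -0.498]
ft_force: [-4.4, 2.6, 10.5]
gripper_width: 0.079
```

Run:
```python
from h import *
from station import monitor, read_camera, r
plan([0.634,-0.23,0.105],90,2)
c=read_camera("wrist"); cv2.imwrite("pics/wrist3.png",c["img"][:,:,::-1])
c=read_camera("scene"); cv2.imwrite("pics/scene3.png",cv2.resize(c["img"][60:260,150:400,::-1],None,fx=3,fy=3))
```

```text
t 6.25 p [ 0.6355 -0.2326  0.0803] head 89.65 yaw turn -0.35 w 0.079 F [-4.4  2.6 10.5] j [-0.39  0.2   1.6   0.    1.34 -1.95]
[0.0013, -0.0124, 0.0008, -0.17, 0.0013, -0.0124, 0.0008, -0.17]
```

View pics/wrist3.png

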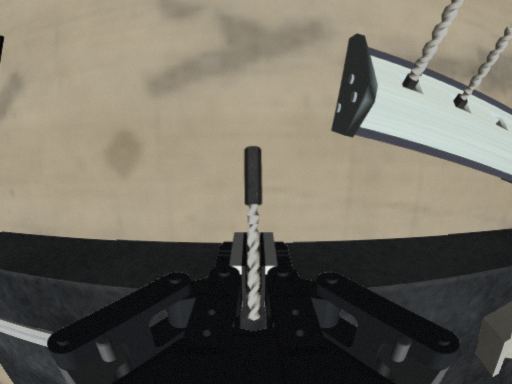

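View pics/scene3.png

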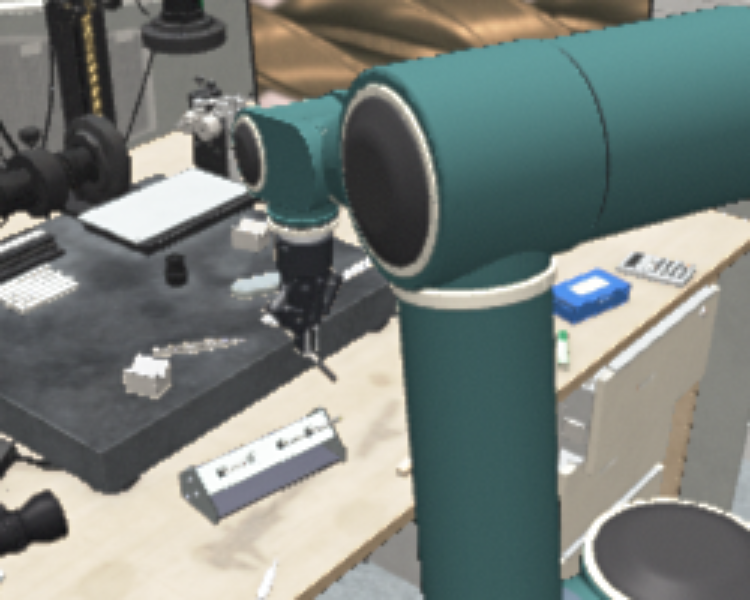

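Call:
step_arm --targets '[0,0.004,0,0,0,0.004,0,0,0,0.003,0,0,0,0,0,0]'

```text
time: 6.75
eef_pos: [0.6354, -0.2329, 0.0692]
ee_rot: [-0.501, 0.502, 0.499, -0.498]
ft_force: [-5.7, 0.5, 8.4]
gripper_width: 0.078
```

Run:
```python
from h import *
from station import monitor, read_camera, r
plan([0.634,-0.23,0.105],90,2)
c=read_camera("wrist"); cv2.imwrite("pics/wrist4.png",c["img"][:,:,::-1]); np.savez("wrist4.npz",**c)
c=read_camera("scene"); np.savez("scene4.npz",**c); cv2.imwrite("pics/scene4.png",cv2.resize(c["img"][150:200,220:280,::-1],None,fx=10,fy=10))
```

```text
t 6.75 p [ 0.6354 -0.2329  0.0692] head 89.64 yaw turn -0.36 w 0.078 F [-5.7  0.5  8.4] j [-0.39  0.2   1.61 -0.    1.32 -1.95]
[0.0014, -0.0179, 0.0007, -0.18, 0.0014, -0.0179, 0.0007, -0.18]
```

View pics/wrist4.png

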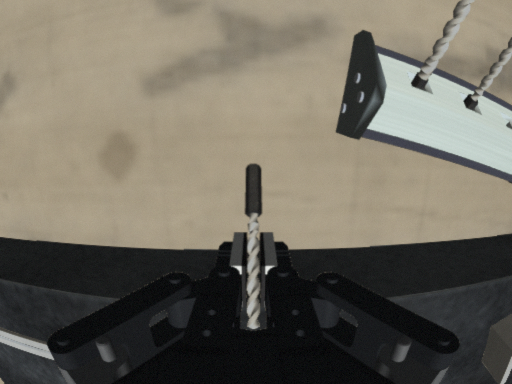

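View pics/scene4.png

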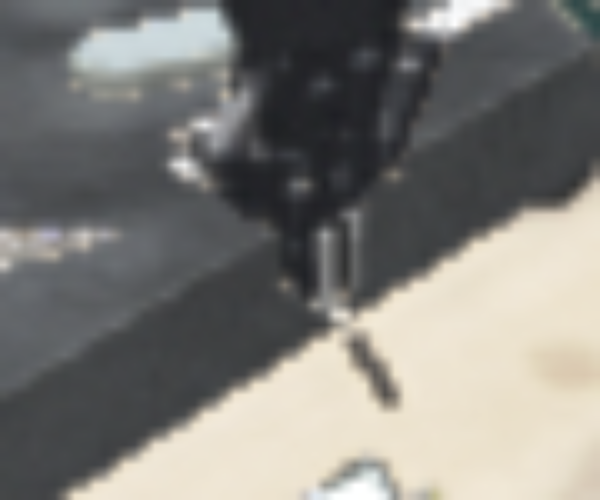

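```bash
cat >> h.py <<'E'
from scipy.optimize import least_squares
def wray(c,uv):
    uv=np.atleast_2d(np.asarray(uv,float)); f=192/np.tan(np.radians(float(c["fov_y"]))/2)
    d=uv-[c["cx"],c["cy"]]; rr=np.linalg.norm(d,axis=1); th=rr/f
    k=np.c_[d/np.maximum(rr,1e-9)[:,None]*np.sin(th)[:,None],np.cos(th)]
    T=c["world_from_camera"]; return k@T[:3,:3].T, T[:3,3]
def drillfit(c,uv,s,g0,heading_dir,el0=0.):
    """points at distances s (from shank end) seen at uv; returns shank end pos, direction(to tip)"""
    k,o=wray(c,uv); s=np.array(s); az=np.radians(heading_dir)
    def pt(v):
        d=np.array([np.cos(v[4])*np.cos(v[3]),np.cos(v[4])*np.sin(v[3]),np.sin(v[4])]); return np.array(v[:3]),d
    def f(v):
        e,d=pt(v); q=e+s[:,None]*d-o; q/=np.linalg.norm(q,axis=1)[:,None]
        return np.r_[np.cross(q,k).ravel()*300, (v[3]-az)*5]
    res=least_squares(f,[*g0,az,el0]); e,d=pt(res.x); return e,d,np.degrees(res.x[3:]),res.cost
E
python3 - <<'E'
from h import *
np.set_printoptions(precision=4,suppress=True)
c=dict(np.load("wrist4.npz"))
print(c["world_from_camera"])
for t in (325,328,331):
  print(drillfit(c,[[253.5,165],[253.5,214],[253.5,t]],[0,34,95],[.6,-.23,.04],0,0.7))
E
```

```text
[[ 0.006   0.9561  0.293   0.5633]
 [ 1.     -0.0056 -0.0022 -0.2325]
 [-0.0005  0.293  -0.9561  0.2117]
 [ 0.      0.      0.      1.    ]]
(array([-36.7341,  -0.2183, 180.8181]), array([-0.6658,  0.0043, -0.7461]), array([ -0.367 , 228.2532]), np.float64(0.0005485848627635462))
(array([-36.0038,  -0.2185, 177.282 ]), array([-0.6379,  0.0041, -0.7701]), array([ -0.3716, 230.3659]), np.float64(0.0005632546888247206))
(array([-35.2926,  -0.2186, 173.8378]), array([-0.6115,  0.004 , -0.7912]), array([ -0.3761, 232.2977]), np.float64(0.0005780148179772999))
```

```bash
cat >> h.py <<'E'
def elev(c,uv,s,G,az,sg=58.):
    """LSQ over elevation, s-offset, grip height; s in mm from shank end; G=TCP"""
    k,o=wray(c,uv); s=np.array(s,float)/1000; az=np.radians(az)
    def f(v):
        d=np.array([np.cos(v[0])*np.cos(az),np.cos(v[0])*np.sin(az),np.sin(v[0])])
        q=np.array(G)+[0,0,.003+v[2]]+(s-sg/1000-v[1])[:,None]*d-o; q/=np.linalg.norm(q,axis=1)[:,None]
        return np.r_[((q-k)*300).ravel(),v[1]/.004,v[2]/.003]
    r=least_squares(f,[0.5,0,0]); v=r.x; return np.degrees(v[0]),v[1:]*1000,r.cost
E
python3 - <<'E'
from h import *
np.set_printoptions(precision=4,suppress=True)
c=dict(np.load("wrist4.npz"))
for t in (325,328,331):
  print(elev(c,[[253.5,165],[253.5,214],[253.5,t]],[0,34,95],[.6354,-.2325,.0692],0))
print(elev(c,[[253.5,165],[253.5,214]],[0,34],[.6354,-.2325,.0692],0))
E
```

```text
(np.float64(49.81032419738937), array([-4.0548,  0.6282]), np.float64(1.0432572707092675))
(np.float64(48.80837613807838), array([-4.0872,  2.3023]), np.float64(1.365735815829455))
(np.float64(47.977161828033644), array([-3.9678,  4.2013]), np.float64(3.082909026094844))
(np.float64(49.52078804332824), array([-4.0795,  1.0599]), np.float64(0.6475226714628913))
```

Run:
```python
from h import *
np.set_printoptions(precision=4,suppress=True)
c=dict(np.load("scene4.npz"))
T=c["world_from_camera"]; d=rays(c,[[259.3,190.2],[255.0,183.6]])@T[:3,:3].T;o=T[:3,3]
p=o+d*((-0.2325-o[1])/d[:,1])[:,None];print(p,np.linalg.norm(p[0]-p[1]));e=p[1]-p[0];print(np.degrees(np.arctan2(e[2],e[0])))
w=dict(np.load("wrist4.npz"));k,oo=wray(w,[[253.5,165],[253.5,214]])
for i in range(2):
  A=np.c_[k[i],-d[i]/np.linalg.norm(d[i])];t=np.linalg.lstsq(A,o-oo,rcond=None)[0];print(oo+k[i]*t[0],o+d[i]/np.linalg.norm(d[i])*t[1])
```

```text
[[ 0.5979 -0.2325  0.033 ]
 [ 0.62   -0.2325  0.0551]] 0.03126190381307444
44.95702024679893
[ 0.6003 -0.2325  0.0324] [ 0.5988 -0.2335  0.0321]
[ 0.6239 -0.2327  0.0548] [ 0.6214 -0.2341  0.0538]
```

Run:
```python
from h import *
plan([0.48,-0.034,0.17],-99.9+360,23,pos=[.6354,-.2325,.17])
plan([0.48,-0.034,0.17],-99.9,23,pos=[.6354,-.2325,.17])
```

```text
t 6.85 p [ 0.6354 -0.2325  0.17  ] head 89.64 yaw turn -170.46 w 0.079 F [-6.  -0.5  9.2] j [-0.39  0.2   1.61 -0.    1.33 -1.95]
[0.0086, 0.0, 0.0068, -7.41, 0.0094, 0.0, 0.0056, -7.41, 0.01, 0.0, 0.0044, -7.41, 0.0105, 0.0, 0.0031, -7.41, 0.0108, 0.0, 0.0017, -7.41]
[0.011, 0.0, 0.0003, -7.41, 0.0109, 0.0, -0.0012, -7.41, 0.0107, 0.0, -0.0026, -7.41, 0.0102, 0.0, -0.0039, -7.41, 0.0097, 0.0, -0.0052, -7.41]
[0.0089, 0.0, -0.0064, -7.41, 0.008, 0.0, -0.0075, -7.41, 0.007, 0.0, -0.0085, -7.41, 0.0058, 0.0, -0.0093, -7.41, 0.0046, 0.0, -0.01, -7.41]
[0.0032, 0.0, -0.0105, -7.41, 0.0019, 0.0, -0.0108, -7.41, 0.0005, 0.0, -0.011, -7.41, -0.001, 0.0, -0.0109, -7.41, -0.0024, 0.0, -0.0107, -7.41]
[-0.0037, 0.0, -0.0103, -7.41, -0.005, 0.0, -0.0097, -7.41, -0.0062, 0.0, -0.009, -7.41]
t 6.85 p [ 0.6354 -0.2325  0.17  ] head 89.64 yaw turn 189.54 w 0.079 F [-6.  -0.5  9.2] j [-0.39  0.2   1.61 -0.    1.33 -1.95]
[0.0086, 0.0, 0.0068, 8.24, 0.0075, 0.0, 0.008, 8.24, 0.0063, 0.0, 0.009, 8.24, 0.005, 0.0, 0.0098, 8.24, 0.0035, 0.0, 0.0104, 8.24]
[0.002, 0.0, 0.0108, 8.24, 0.0004, 0.0, 0.011, 8.24, -0.0012, 0.0, 0.0109, 8.24, -0.0027, 0.0, 0.0106, 8.24, -0.0042, 0.0, 0.0101, 8.24]
[-0.0056, 0.0, 0.0094, 8.24, -0.0069, 0.0, 0.0085, 8.24, -0.0081, 0.0, 0.0074, 8.24, -0.009, 0.0, 0.0062, 8.24, -0.0098, 0.0, 0.0048, 8.24]
[-0.0104, 0.0, 0.0034, 8.24, -0.0108, 0.0, 0.0019, 8.24, -0.011, 0.0, 0.0003, 8.24, -0.0109, 0.0, -0.0013, 8.24, -0.0106, 0.0, -0.0028, 8.24]
[-0.0101, 0.0, -0.0043, 8.24, -0.0093, 0.0, -0.0057, 8.24, -0.0084, 0.0, -0.007, 8.24]
```

Call:
step_arm --targets '[0,-0.02,0,0,0,-0.04,0,0,0,-0.04,0,0,0,0,0,0]'

```text
time: 7.25
eef_pos: [0.6369, -0.2333, 0.1748]
ee_rot: [-0.498, 0.505, 0.5, -0.497]
ft_force: [0.6, -0.4, -0.3]
gripper_width: 0.08
```

Call:
step_arm --targets '[0.0085,0,0.007,8.2,0.0075,0,0.008,8.2,0.0065,0,0.009,8.2,0.005,0,0.01,8.2,0.0035,0,0.0105,8.2]'

```text
time: 7.75
eef_pos: [0.6004, -0.1888, 0.1676]
ee_rot: [-0.645, 0.645, 0.29, -0.289]
ft_force: [0.5, -0.4, -0.2]
gripper_width: 0.077
```

Call:
step_arm --targets '[0.002,0,0.011,8.2,0.0005,0,0.011,8.2,-0.001,0,0.011,8.2,-0.0025,0,0.0105,8.2,-0.004,0,0.01,8.2]'

```text
time: 8.25
eef_pos: [0.5669, -0.1455, 0.1677]
ee_rot: [-0.706, 0.706, 0.045, -0.045]
ft_force: [0.8, -0.6, -0.9]
gripper_width: 0.077
```

Call:
step_arm --targets '[-0.0055,0,0.0095,8.2,-0.007,0,0.0085,8.2,-0.008,0,0.0075,8.2,-0.009,0,0.006,8.2,-0.01,0,0.005,8.2]'

```text
time: 8.75
eef_pos: [0.5326, -0.1025, 0.1677]
ee_rot: [0.677, -0.677, 0.205, -0.205]
ft_force: [0.5, 0.1, -0.1]
gripper_width: 0.078
```

Call:
step_arm --targets '[-0.0105,0,0.0035,8.2,-0.011,0,0.002,8.2,-0.011,0,0.0005,8.2,-0.011,0,-0.0015,8.2,-0.0105,0,-0.003,8.2]'

```text
time: 9.25
eef_pos: [0.498, -0.0594, 0.1677]
ee_rot: [0.562, -0.562, 0.429, -0.429]
ft_force: [0.2, -0.3, -0.7]
gripper_width: 0.077
```

Call:
step_arm --targets '[-0.01,0,-0.0045,8.2,-0.0095,0,-0.0055,8.2,-0.0085,0,-0.007,8.2,0,0,0,0]'

```text
time: 9.65
eef_pos: [0.4773, -0.0335, 0.1678]
ee_rot: [-0.459, 0.459, -0.538, 0.538]
ft_force: [0.3, -0.0, -0.7]
gripper_width: 0.079
```

Run:
```python
from h import *
from station import monitor, read_camera, r
plan([0.48,-0.034,0.17],-99.9,2)
c=read_camera("wrist"); cv2.imwrite("pics/wrist5.png",c["img"][:,:,::-1]); np.savez("wrist5.npz",**c)
```

```text
t 9.65 p [ 0.4773 -0.0335  0.1678] head -99.05 yaw turn 0.85 w 0.079 F [ 0.3 -0.  -0.7] j [-0.12 -0.3   1.93  0.    1.51  1.61]
[0.0, -0.0011, 0.0014, 0.42, 0.0, -0.0011, 0.0014, 0.42]
```

View pics/wrist5.png

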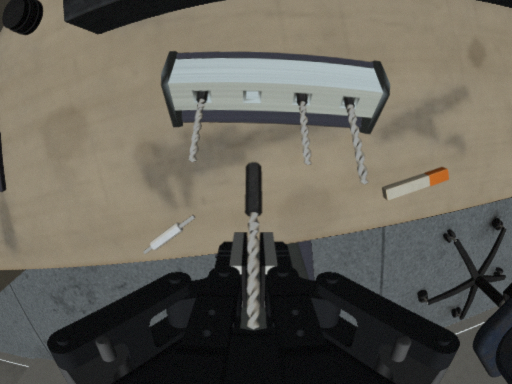

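Run:
```python
from h import *
np.set_printoptions(precision=4,suppress=True)
c=dict(np.load("wrist5.npz")); im=c["img"]
cv2.imwrite("pics/w5c.png",cv2.resize(im[45:135,155:395,::-1],None,fx=3.3,fy=3.3,interpolation=cv2.INTER_CUBIC))
cv2.imwrite("pics/w5d.png",cv2.resize(im[80:112,185:375,::-1],None,fx=4.2,fy=8,interpolation=cv2.INTER_NEAREST))
print(im[84:110,253].sum(1)//3, im[97,240:268].sum(1)//3, im[94,240:268].sum(1)//3)
```

```text
[158 157 157 159 160 159 154 162 179 183 179 182 179 178 178 175 182 184
 180 163 160 156 157 162 159 155] [155 155 152 134 127 131 164 176 176 178 179 179 181 178 177 176 178 174
 170 161 144 151 155 157 155 157 158 155] [158 157 151 111 100 110 155 180 184 185 180 181 183 179 182 181 182 177
 157 130 118 138 155 161 160 157 162 160]
```

View pics/w5c.png

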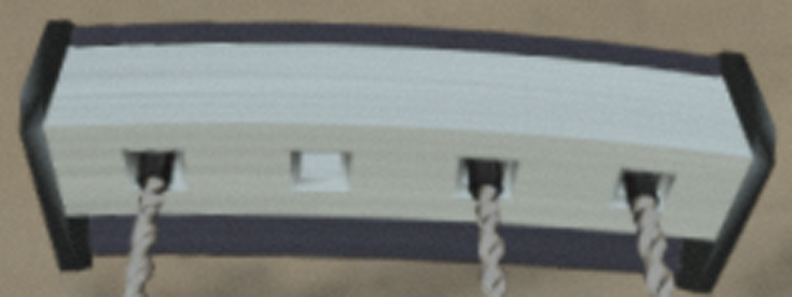

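View pics/w5d.png

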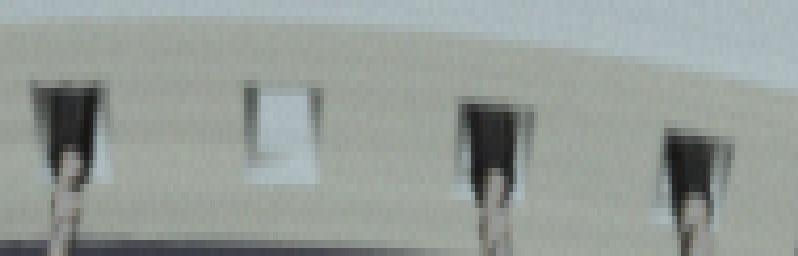

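Run:
```python
from h import *
np.set_printoptions(precision=4,suppress=True)
c=dict(np.load("wrist5.npz"))
p=wplane(c,[[201.8,96.7],[252.5,96.8],[303.1,98.8],[351.3,102.2]],.047);print(p,np.linalg.norm(np.diff(p,axis=0),axis=1))
s=np.array([66,22,-22,-66])/1000
A=np.c_[np.ones(4),s]; x=np.linalg.lstsq(A,p[:,:2],rcond=None)[0];print(x,np.degrees(np.arctan2(-x[1,0],x[1,1])))
# held drill
print(elev(c,[[253.5,165],[253.5,214]],[0,34],[.4773,-.0335,.1678],171))
print(elev(c,[[253.5,164],[253.5,213.5],[253.5,328]],[0,34,95],[.4773,-.0335,.1678],171))
print(wplane(c,[[253.5,164]],.1678-.037), wplane(c,[[253.5,213.5]],.1678-.0137))
```

```text
[[ 0.5683 -0.002   0.047 ]
 [ 0.5604 -0.0459  0.047 ]
 [ 0.5524 -0.0897  0.047 ]
 [ 0.5446 -0.1338  0.047 ]] [0.0446 0.0445 0.0448]
[[ 0.5564 -0.0679]
 [ 0.1799  0.9984]] -10.211436259998292
(np.float64(47.19908626308735), array([-0.1694,  0.044 ]), np.float64(0.003364780331911541))
(np.float64(44.999736555541624), array([0.0335, 2.7989]), np.float64(1.5638867168033772))
[[ 0.5172 -0.0399  0.1308]] [[ 0.4939 -0.0361  0.1541]]
```

Run:
```python
from h import *
plan([0.509,-0.0375,0.0946],-100.1,5)
```

```text
t 9.7 p [ 0.4777 -0.0339  0.1678] head -98.71 yaw turn 1.39 w 0.079 F [-0.3 -0.9 -0.4] j [-0.12 -0.3   1.93 -0.    1.51  1.6 ]
[-0.0002, 0.0146, 0.0063, 0.28, -0.0003, 0.0146, 0.0063, 0.28, -0.0003, 0.0146, 0.0063, 0.28, -0.0003, 0.0146, 0.0063, 0.28, -0.0004, 0.0146, 0.0063, 0.28]
```

Call:
step_arm --targets '[0,0.02,0.007,0.4,0,0.02,0.007,0.4,0,0.018,0.007,0.4,0,0.015,0.007,0,0,0,0.003,0]'

```text
time: 10.2
eef_pos: [0.5079, -0.0394, 0.0923]
ee_rot: [0.454, -0.455, 0.542, -0.541]
ft_force: [-0.6, -0.2, -0.4]
gripper_width: 0.075
```

Run:
```python
from h import *
from station import monitor, read_camera, r
plan([0.509,-0.0375,0.0946],-100.1,1)
c=read_camera("wrist"); im=c["img"]; cv2.imwrite("pics/wrist6.png",cv2.resize(im[40:240,130:380,::-1],None,fx=3,fy=3,interpolation=cv2.INTER_CUBIC)); np.savez("wrist6.npz",**c)
c=read_camera("top"); im=c["img"]; cv2.imwrite("pics/top6.png",cv2.resize(im[120:240,180:320,::-1],None,fx=5,fy=5,interpolation=cv2.INTER_CUBIC)); np.savez("top6.npz",**c)
plan([0.509,-0.0375,0.0946],-100.1,1)
```

```text
t 10.2 p [ 0.5079 -0.0394  0.0923] head -99.96 yaw turn 0.14 w 0.075 F [-0.6 -0.2 -0.4] j [-0.13 -0.18  1.96 -0.    1.36  1.62]
[-0.0021, -0.0023, 0.0007, 0.14]
t 10.3 p [ 0.5086 -0.0394  0.0946] head -100.01 yaw turn 0.09 w 0.077 F [-0.9 -0.4  0.3] j [-0.13 -0.18  1.95 -0.    1.37  1.62]
[-0.0019, 0.0, 0.0001, 0.09]
```

View pics/wrist6.png

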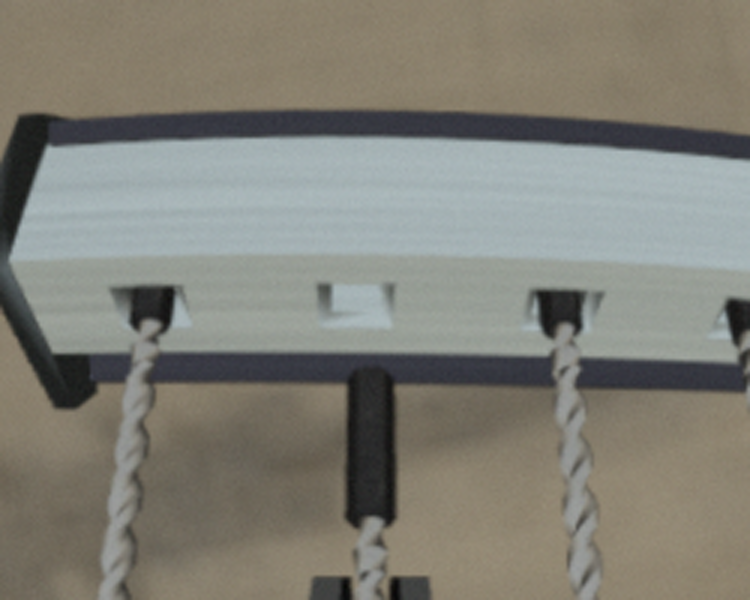

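View pics/top6.png

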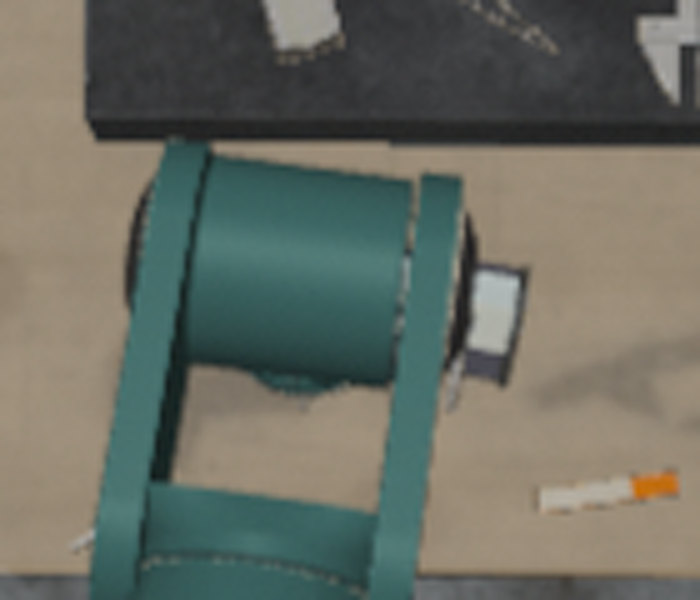

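Run:
```python
from h import *
np.set_printoptions(precision=4,suppress=True)
c=dict(np.load("wrist6.npz")); T=c["world_from_camera"]; print(T[:3,3])
a=np.radians(-100.0); x=np.array([np.cos(a),np.sin(a),0]); z=np.cross(x,[0,0,-1.]); tcp=np.array([.5085,-.0392,.0937])
m=[248.7,141.7]; e=[253.7,164.5]; j=[253.7,214]
M=wplane(c,[m],.047)[0]; print("M",M,"rel x,z",(M-tcp)@x,(M-tcp)@z)
print(elev(c,[e,j],[0,34],tcp,170))
for h in (.055,.057,.059):
  E=wplane(c,[e],h)[0]; 
  for hj in (h+.0225,h+.024,h+.0255):
    J=wplane(c,[j],hj)[0]; print(h,"E rel",(E-tcp)@x,(E-tcp)@z, "len",np.linalg.norm(E-J),np.degrees(np.arcsin((hj-h)/np.linalg.norm(E-J))))
im=c["img"]; z_=c["z_map"]
print(z_[160:172,253],z_[175:210:5,253], z_[141:148,248])
```

```text
[ 0.5836 -0.0525  0.2347]
M [ 0.5607 -0.0457  0.047 ] rel x,z -0.002719136792581211 0.0525740216752616
(np.float64(47.2557499663139), array([-0.1542,  0.0347]), np.float64(0.599336649344415))
0.055 E rel 0.00045246968416540146 0.03941694354018376 len 0.03282690174983546 43.26813137258134
0.055 E rel 0.00045246968416540146 0.03941694354018376 len 0.0334663526562721 45.81870781304178
0.055 E rel 0.00045246968416540146 0.03941694354018376 len 0.034169566254865225 48.26899836612655
0.057 E rel 0.000448211087457213 0.03982667241664416 len 0.03256376480557956 43.705519082536945
0.057 E rel 0.000448211087457213 0.03982667241664416 len 0.03321460924905671 46.26737299882959
0.057 E rel 0.000448211087457213 0.03982667241664416 len 0.03392923478555005 48.72606060022094
0.059 E rel 0.00044395249074902454 0.04023640129310456 len 0.032302556402812085 44.15000672993393
0.059 E rel 0.00044395249074902454 0.04023640129310456 len 0.0329649335968553 46.722862804832005
0.059 E rel 0.00044395249074902454 0.04023640129310456 len 0.033691093188620826 49.18961403533013
[0.2273 0.2286 0.1786 0.1763 0.1754 0.1752 0.1755 0.1754 0.1742 0.1747
 0.1743 0.1739] [0.1728 0.171  0.1696 0.1681 0.1676 0.1658 0.1635] [0.1942 0.1931 0.1931 0.1922 0.1923 0.1916 0.193 ]
```

```bash
cat >> h.py <<'E'
def wpts(c,uv):
    uv=np.atleast_2d(np.asarray(uv,float)); f=192/np.tan(np.radians(float(c["fov_y"]))/2)
    d=uv-[c["cx"],c["cy"]]; rr=np.linalg.norm(d,axis=1); th=rr/f
    k=np.c_[d/np.maximum(rr,1e-9)[:,None]*np.tan(th)[:,None],np.ones(len(uv))]
    z=c["z_map"][uv[:,1].round().astype(int),uv[:,0].round().astype(int)]
    T=c["world_from_camera"]; return (k*z[:,None])@T[:3,:3].T+T[:3,3]
E
python3 - <<'E'
from h import *
np.set_printoptions(precision=4,suppress=True)
c=dict(np.load("wrist6.npz")); 
a=np.radians(-100.0); x=np.array([np.cos(a),np.sin(a),0]); z=np.cross(x,[0,0,-1.]); tcp=np.array([.5085,-.0392,.0937])
B=np.c_[x,z,[0,0,1]]
for nm,c in(("6",dict(np.load("wrist6.npz"))),):
  P=(wpts(c,[[u,v] for v in range(165,213) for u in (252,253,254,255)])-tcp)@B
  k=np.polyfit(P[:,1],P[:,2],1); print("top line slope deg",np.degrees(np.arctan(k[0])),"z at grip(0)",k[1],"z at fwd .038",np.polyval(k,.038)); print(P[:4],P[-4:])
  Q=(wpts(c,[[u,v] for v in list(range(127,132))+list(range(151,155)) for u in range(240,260)])-tcp)@B
  kk=np.polyfit(Q[:,1],Q[:,2],1);print("face slope",np.degrees(np.arctan(kk[0])),"face z at fwd .0526",np.polyval(kk,.0526)+.0937)
E
```

```text
top line slope deg -43.67150010515057 z at grip(0) 0.007043014624713208 z at fwd .038 -0.029234428090015318
[[-0.0006  0.0409 -0.03  ]
 [ 0.      0.0406 -0.0313]
 [ 0.0006  0.0405 -0.0319]
 [ 0.0012  0.0405 -0.0319]] [[-0.0005  0.0182 -0.0122]
 [ 0.0001  0.0183 -0.012 ]
 [ 0.0006  0.0181 -0.0126]
 [ 0.0012  0.0184 -0.0116]]
face slope 50.98042368041688 face z at fwd .0526 0.04768704969981269
```

Call:
step_arm --targets '[-0.003,-0.002,0,0,0,0.007,0.007,0,0,0.004,0.004,0,0,0,0,0]'

```text
time: 10.7
eef_pos: [0.5196, -0.0381, 0.0846]
ee_rot: [0.454, -0.454, 0.542, -0.542]
ft_force: [-0.6, 1.0, -1.1]
gripper_width: 0.076
```

Run:
```python
from h import *
from station import monitor, read_camera, r
plan([0.509,-0.0375,0.0946],-100.1,1)
c=read_camera("wrist"); im=c["img"]; cv2.imwrite("pics/wrist7.png",cv2.resize(im[110:250,180:330,::-1],None,fx=5,fy=4,interpolation=cv2.INTER_CUBIC)); np.savez("wrist7.npz",**c)
```

```text
t 10.7 p [ 0.5196 -0.0381  0.0846] head -100.08 yaw turn 0.02 w 0.076 F [-0.6  1.  -1.1] j [-0.12 -0.14  1.94 -0.    1.35  1.62]
[0.0013, -0.01, -0.0106, 0.02]
```

View pics/wrist7.png

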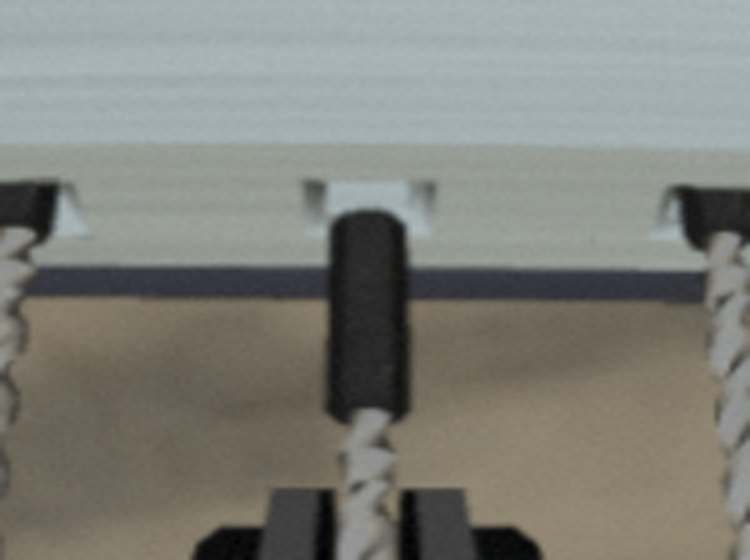

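Call:
step_arm --targets '[0,0.003,0.003,0,0,0.003,0.003,0,0,0.002,0.002,0]'

```text
time: 11.05
eef_pos: [0.5274, -0.0395, 0.0769]
ee_rot: [0.454, -0.454, 0.542, -0.542]
ft_force: [-1.8, -0.4, 0.2]
gripper_width: 0.078
```

Call:
step_arm --targets '[0,0.003,0.003,0,0,0.002,0.002,0]'

```text
time: 11.25
eef_pos: [0.5324, -0.0404, 0.0719]
ee_rot: [0.454, -0.454, 0.542, -0.542]
ft_force: [-1.1, -0.0, -0.7]
gripper_width: 0.077
```

Run:
```python
from h import *
from station import monitor, read_camera, r
plan([0.509,-0.0375,0.0946],-100.1,1)
c=read_camera("wrist"); im=c["img"]; cv2.imwrite("pics/wrist8.png",cv2.resize(im[110:250,180:330,::-1],None,fx=5,fy=4,interpolation=cv2.INTER_CUBIC)); np.savez("wrist8.npz",**c)
a=np.radians(-100.0); x=np.array([np.cos(a),np.sin(a),0]); z=np.cross(x,[0,0,-1.]); p,_=pose(monitor.observe())
B=np.c_[x,z,[0,0,1]]
P=(wpts(c,[[u,v] for v in range(185,209) for u in (252,253,254,255)])-p)@B
k=np.polyfit(P[:,1],P[:,2],1); print("slope",np.degrees(np.arctan(k[0])),k[1])
```

```text
t 11.25 p [ 0.5324 -0.0404  0.0719] head -100.09 yaw turn 0.01 w 0.077 F [-1.1 -0.  -0.7] j [-0.12 -0.1   1.92 -0.    1.32  1.62]
[0.0012, -0.0227, -0.0236, 0.01]
slope -44.542429524920415 0.009819078738249566
```

View pics/wrist8.png

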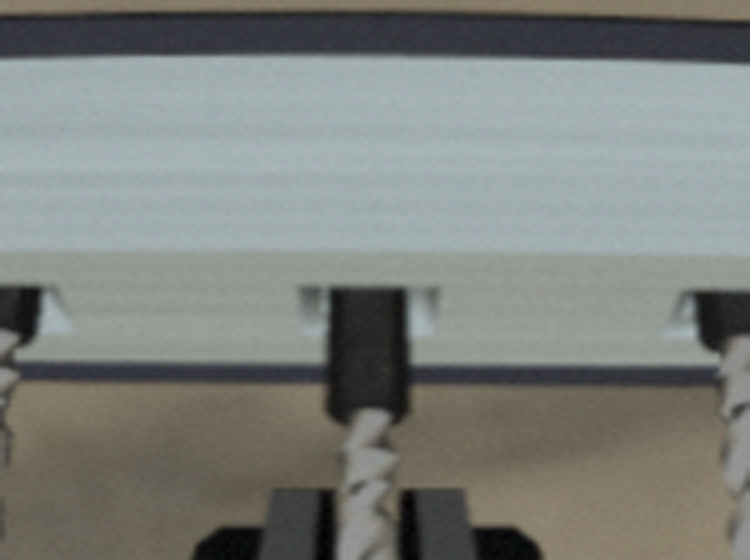

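Call:
step_arm --targets '[0,0.003,0.003,0,0,0.003,0.003,0,0,0.002,0.002,0]'

```text
time: 11.6
eef_pos: [0.5403, -0.0418, 0.064]
ee_rot: [0.454, -0.454, 0.542, -0.542]
ft_force: [-1.5, 0.0, -1.2]
gripper_width: 0.079
```

Call:
step_arm --targets '[0,0.002,0.002,0,0,0.002,0.002,0]'

```text
time: 11.8
eef_pos: [0.5429, -0.0422, 0.0615]
ee_rot: [0.453, -0.455, 0.543, -0.541]
ft_force: [-30.2, 4.7, 30.5]
gripper_width: 0.082
```

Run:
```python
from h import *
from station import monitor, read_camera, r
plan([0.509,-0.0375,0.0946],-100.1,1)
c=read_camera("wrist"); im=c["img"]; cv2.imwrite("pics/wrist9.png",cv2.resize(im[110:250,180:330,::-1],None,fx=5,fy=4,interpolation=cv2.INTER_CUBIC)); np.savez("wrist9.npz",**c)
```

```text
t 11.8 p [ 0.5429 -0.0422  0.0615] head -100.09 yaw turn 0.01 w 0.082 F [-30.2   4.7  30.5] j [-0.12 -0.07  1.91  0.    1.3   1.62]
[0.0013, -0.0331, -0.0341, 0.01]
```

View pics/wrist9.png

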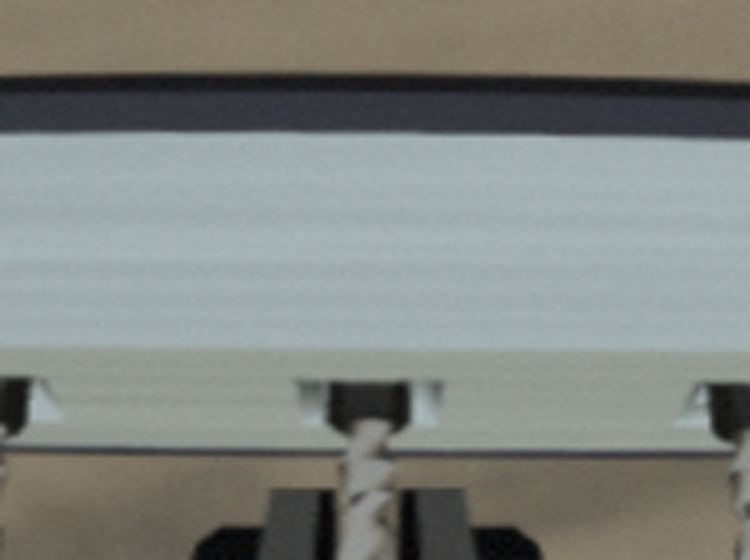

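Call:
step_arm --targets '[0,-0.001,-0.001,0,0,0,0,0]'

```text
time: 12.05
eef_pos: [0.5432, -0.0423, 0.062]
ee_rot: [-0.454, 0.454, -0.542, 0.542]
ft_force: [-7.6, 2.2, 8.2]
gripper_width: 0.081
```

Call:
step_arm --targets '[0,0,0,0,0,0,0,0,0,0,0,0,0,0,0,0]' --gripper 0.68

```text
time: 12.45
eef_pos: [0.5432, -0.0423, 0.0612]
ee_rot: [0.454, -0.454, 0.542, -0.542]
ft_force: [0.3, 0.1, -0.8]
gripper_width: 0.323
```

Run:
```python
from h import *
from station import monitor, read_camera, r
plan([0.509,-0.0375,0.0946],-100.1,1)
c=read_camera("wrist"); im=c["img"]; cv2.imwrite("pics/wrist10.png",cv2.resize(im[110:290,140:370,::-1],None,fx=3.4,fy=3.3,interpolation=cv2.INTER_CUBIC)); np.savez("wrist10.npz",**c)
```

```text
t 12.45 p [ 0.5432 -0.0423  0.0612] head -100.09 yaw turn 0.01 w 0.323 F [ 0.3  0.1 -0.8] j [-0.12 -0.07  1.91  0.    1.3   1.62]
[0.0012, -0.0334, -0.0345, 0.01]
```

View pics/wrist10.png

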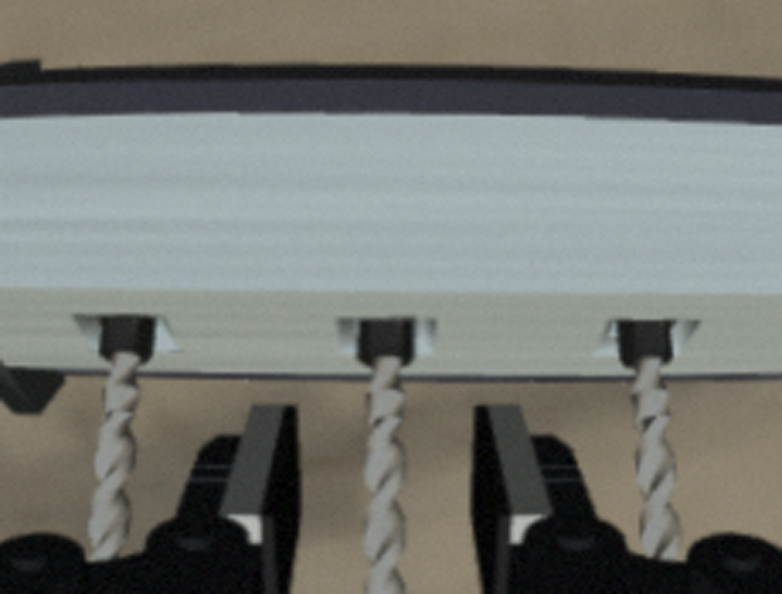

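Call:
step_arm --targets '[0,-0.015,0,0,0,-0.03,0,0,0,-0.035,0,0,0,-0.02,0,0,0,0,0,0]'

```text
time: 13.0
eef_pos: [0.5444, -0.0425, 0.1659]
ee_rot: [-0.455, 0.453, -0.541, 0.544]
ft_force: [0.6, -0.8, -0.8]
gripper_width: 0.324
```

Run:
```python
from h import *
from station import monitor, read_camera, r
plan([0.5214,-0.1278,0.16],-100.1,4)
c=read_camera("wrist"); im=c["img"]; cv2.imwrite("pics/wrist11.png",im[:,:,::-1]); np.savez("wrist11.npz",**c)
```

```text
t 13.0 p [ 0.5444 -0.0425  0.1659] head -100.09 yaw turn 0.01 w 0.324 F [ 0.6 -0.8 -0.8] j [-0.12 -0.15  1.81 -0.    1.48  1.62]
[0.022, 0.0015, -0.0019, 0.0, 0.022, 0.0015, -0.0019, 0.0, 0.022, 0.0015, -0.0019, 0.0, 0.022, 0.0015, -0.0019, 0.0]
```

View pics/wrist11.png

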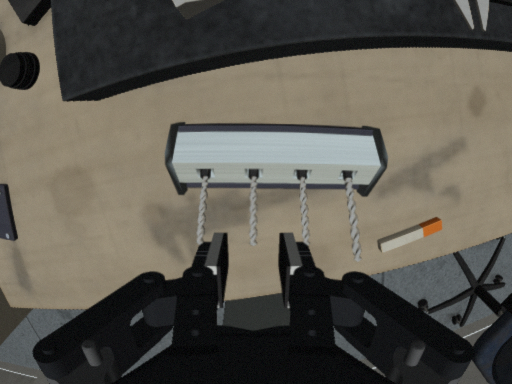

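Call:
step_arm --targets '[0.022,0,-0.002,0,0.022,0,-0.002,0,0.022,0,-0.002,0,0.022,0,-0.002,0,0,0.02,0,0]'

```text
time: 13.55
eef_pos: [0.5199, -0.1296, 0.1428]
ee_rot: [-0.454, 0.453, -0.542, 0.543]
ft_force: [0.7, -0.5, -1.0]
gripper_width: 0.32
```

Run:
```python
from h import *
from station import monitor, read_camera, r
plan([0.5214,-0.1278,0.064],-100.1,4)
c=read_camera("wrist"); im=c["img"]; cv2.imwrite("pics/wrist12.png",im[:,:,::-1]); np.savez("wrist12.npz",**c)
```

```text
t 13.55 p [ 0.5199 -0.1296  0.1428] head -100.19 yaw turn -0.09 w 0.32 F [ 0.7 -0.5 -1. ] j [-0.29 -0.15  1.85 -0.    1.44  1.46]
[-0.0005, 0.0197, 0.0003, -0.02, -0.0005, 0.0197, 0.0003, -0.02, -0.0005, 0.0197, 0.0003, -0.02, -0.0005, 0.0197, 0.0003, -0.02]
```

View pics/wrist12.png

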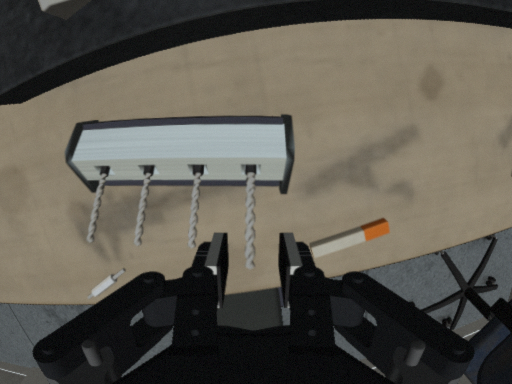

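Call:
step_arm --targets '[-0.001,0.02,0.0005,0,0,0.02,0,0,0,0.02,0,0,0,0.016,0,0,0,0,0,0]'

```text
time: 14.1
eef_pos: [0.5193, -0.1261, 0.0629]
ee_rot: [0.453, -0.455, 0.543, -0.541]
ft_force: [-0.6, -1.0, 0.8]
gripper_width: 0.319
```

Run:
```python
from h import *
from station import monitor, read_camera, r
plan([0.5214,-0.1278,0.064],-100.1,4)
c=read_camera("wrist"); im=c["img"]; cv2.imwrite("pics/wrist13.png",im[:,:,::-1]); np.savez("wrist13.npz",**c)
```

```text
t 14.1 p [ 0.5193 -0.1261  0.0629] head -100.08 yaw turn 0.02 w 0.319 F [-0.6 -1.   0.8] j [-0.29 -0.09  1.93  0.    1.31  1.46]
[0.0003, -0.0003, 0.0006, 0.01, 0.0003, -0.0003, 0.0006, 0.01, 0.0003, -0.0003, 0.0006, 0.01, 0.0003, -0.0003, 0.0006, 0.01]
```

View pics/wrist13.png

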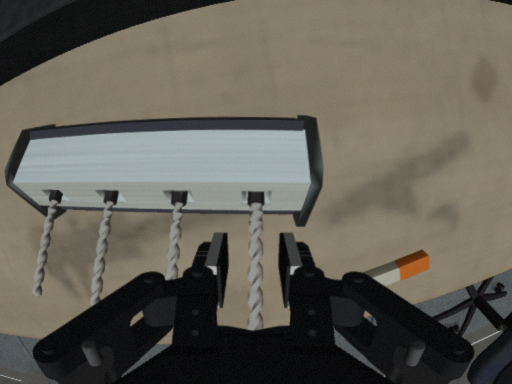

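Call:
step_arm --targets '[0,0,0,0,0,0,0,0,0,0,0,0,0,0,0,0]' --gripper 1.0 --grip_force 40

```text
time: 14.55
eef_pos: [0.5208, -0.1267, 0.0661]
ee_rot: [-0.454, 0.454, -0.542, 0.542]
ft_force: [-3.1, -0.4, 6.4]
gripper_width: 0.07
```

Call:
step_arm --targets '[0,-0.003,-0.003,0,0,-0.005,-0.005,0,0,-0.006,-0.006,0,0,-0.006,-0.006,0,0,-0.006,-0.006,0]'

```text
time: 15.05
eef_pos: [0.4942, -0.1219, 0.0919]
ee_rot: [0.454, -0.454, 0.542, -0.542]
ft_force: [-0.2, 0.1, -0.8]
gripper_width: 0.074
```

Call:
step_arm --targets '[0,-0.01,-0.01,0,0,-0.015,-0.01,0,0,-0.02,0,0,0,-0.01,0,0,0,0,0,0]'

```text
time: 15.55
eef_pos: [0.4756, -0.1187, 0.1478]
ee_rot: [-0.455, 0.454, -0.541, 0.543]
ft_force: [-0.6, -0.3, -1.4]
gripper_width: 0.072
```

Run:
```python
from h import *
from station import monitor, read_camera, r
plan([0.5214,-0.1278,0.064],-100.1,4)
c=read_camera("wrist"); im=c["img"]; cv2.imwrite("pics/wrist14.png",im[:,:,::-1]); np.savez("wrist14.npz",**c)
```

```text
t 15.55 p [ 0.4756 -0.1187  0.1478] head -100.09 yaw turn 0.01 w 0.072 F [-0.6 -0.3 -1.4] j [-0.3  -0.26  1.94  0.    1.47  1.45]
[0.0002, 0.021, 0.0117, 0.0, 0.0002, 0.021, 0.0117, 0.0, 0.0002, 0.021, 0.0117, 0.0, 0.0002, 0.021, 0.0117, 0.0]
```

View pics/wrist14.png

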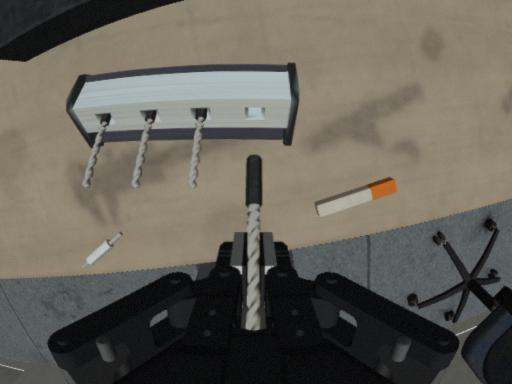

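```bash
python3 - <<'E'
from h import *
np.set_printoptions(precision=4,suppress=True)
c=dict(np.load("wrist14.npz")); 
a=np.radians(-100.1); x=np.array([np.cos(a),np.sin(a),0]); z=np.cross(x,[0,0,-1.]); tcp=np.array([.4756,-.1187,.1478]);B=np.c_[x,z,[0,0,1]]
P=(wpts(c,[[u,v] for v in range(160,200) for u in (252,253,254,255)])-tcp)@B
k=np.polyfit(P[:,1],P[:,2],1); print("slope",np.degrees(np.arctan(k[0])),k[1],P[:4],P[-4:])
# camera lens
t=dict(np.load("top0.npz")); PP=fullcloud(t)
for v in range(155,192,2): print(v,(PP[v,84:152:4,2]*1000).round().astype(int))
plan([0.545,-0.235,0.08],None,6)
E
python3 - <<'E'
import cv2
i=cv2.imread("pics/top0.png"); cv2.imwrite("pics/cam0.png",cv2.resize(i[148:198,80:152],None,fx=10,fy=10,interpolation=cv2.INTER_CUBIC))
E
```

```text
slope 20.11918184434987 -0.03546966322780534 [[-0.0009  0.0437 -0.0328]
 [-0.0003  0.0439 -0.0317]
 [ 0.0003  0.0436 -0.0335]
 [ 0.0009  0.0438 -0.0325]] [[-0.0008  0.0246 -0.0159]
 [-0.0003  0.0249 -0.015 ]
 [ 0.0003  0.0248 -0.0155]
 [ 0.0009  0.0247 -0.0156]]
155 [88 55 29 -4  0 -1  3 -2  1 -1 -2 15 15 -2  0 -4  8]
157 [ 85  55 175 170  -2   1  -2   4  -2  -2  -4   1  13   5  -1   1   1]
159 [ 90 174 173 176 179 171 103 108  -1  -4   1   7   4  -6  -5   2   4]
161 [ 86 176 177 171 179 175 166 106   3  -5   6   2   3   3  -9   4  -3]
163 [ 91 171 170 177 172 173 161   9  13  -1   8  -3  -3  -1   4  -2   1]
165 [155 173 177 174 172 173 164 165 160 157 157   1  -2   4   6   0  -2]
167 [154 173 176 173 170 171 165 168 169 162 170 158  16 164   2   3   4]
169 [ 82 174 172 174 176 174 165 170 168 170 175 166 170 172 173 141   5]
171 [111 166 176 179 174 170 160 170 170 169 175 168 172 177 172 142  -2]
173 [ 80  48 162 173 171 167 158 164 165 168 172 170 177 176 171 141   0]
175 [ 77  76  17 130 160 161 137 161 165 166 170 167 177 175 173 132   1]
177 [ 77  45  11   5   7  12 113 123 152 162 165 166 172 178 162   2  -1]
179 [  74   43   41   -5   12   16   17   26  119  156 1357  166  168  170
  162    3   -3]
181 [ 77  43  33   3  12  17  18  12  18   9   9  12 165 168 157  -1   6]
183 [ 75  46   7   0  16  10  10  11  10   7  11  14 154 166 148   0   1]
185 [ 73  43   8   5  11  13  11  13  11  10  10  10  12  -5 137   0  -1]
187 [74 37 10  9  2  7 14 12 13 14 15 14  6 -2 -3 -2 -3]
189 [71 42  0  5  2 -5 -4  8  7  4  9 16 -5  1  0  6 -2]
191 [72 42 11  5 -4  2  1  1  1  3 15 13 -6  0 -3  6  2]
t 15.6 p [ 0.4753 -0.1186  0.1466] head -100.09 yaw turn -0.0 w 0.075 F [-0.8 -0.5 -0.9] j [-0.3  -0.26  1.94 -0.    1.47  1.45]
[0.0171, 0.0111, 0.0148, -0.0, 0.0171, 0.0111, 0.0148, -0.0, 0.0171, 0.0111, 0.0148, -0.0, 0.0171, 0.0111, 0.0148, -0.0, 0.0171, 0.0111, 0.0148, -0.0]
[0.0171, 0.0111, 0.0148, -0.0]
```

View pics/cam0.png

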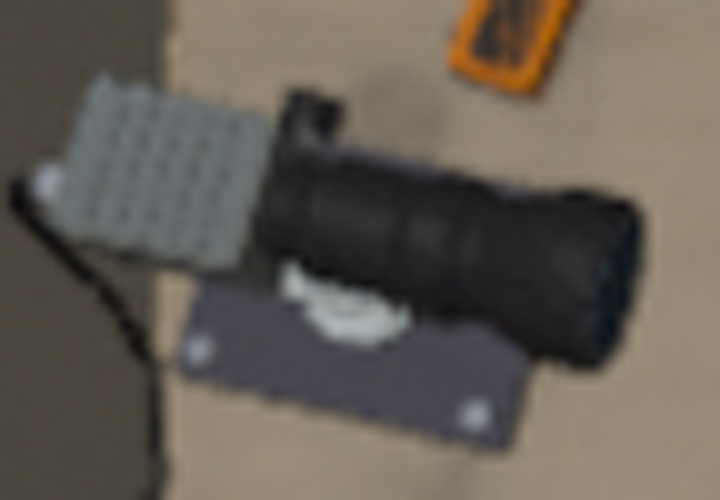

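Run:
```python
from h import *
np.set_printoptions(precision=4,suppress=True)
t=dict(np.load("top0.npz"))
f=lambda u,v,h: plane(t,[[80+u/10-.45,148+v/10-.45]],h)[0]
a=f(634,200,.15);b=f(597,368,.15);print(a,b,np.linalg.norm(a-b)); d=b-a; print("axis from face",np.degrees(np.arctan2(-d[0],d[1])) , np.degrees(np.arctan2(d[1],d[0])))
for h,p,q in ((.012,(180,375),(510,450)),(.012,(198,350),(475,413)),(.175,(100,75),(275,115))):
  A=f(*p,h);Bq=f(*q,h);e=Bq-A;print(A,Bq,np.linalg.norm(e),"az",np.degrees(np.arctan2(e[1],e[0])))
m=(a+b)/2
for az in (-102,-103): 
  u=np.array([np.cos(np.radians(az)),np.sin(np.radians(az)),0]);print(az,"focus",m+.11*u)
```

```text
[0.5706 0.2435 0.15  ] [0.5221 0.2519 0.15  ] 0.04924843202756618
axis from face 80.08709736966294 170.08709736966296
[0.5418 0.4192 0.012 ] [0.5185 0.3142 0.012 ] 0.10757645461963478 az -102.49529992365702
[0.5498 0.414  0.012 ] [0.5302 0.3257 0.012 ] 0.09040537353848699 az -102.51507483216653
[0.6002 0.3879 0.175 ] [0.589  0.3384 0.175 ] 0.05076390646929717 az -102.67244720412131
-102 focus [0.5234 0.1401 0.15  ]
-103 focus [0.5216 0.1405 0.15  ]
```

Run:
```python
from h import *
plan([0.515,0.12,0.17],-102.5,8)
```

```text
t 15.6 p [ 0.4753 -0.1186  0.1466] head -100.09 yaw turn 2.41 w 0.075 F [-0.8 -0.5 -0.9] j [-0.3  -0.26  1.94 -0.    1.47  1.45]
[-0.0302, -0.0029, -0.0003, 0.3, -0.0302, -0.0029, -0.0005, 0.3, -0.0302, -0.0029, -0.0007, 0.3, -0.0302, -0.0029, -0.0008, 0.3, -0.0302, -0.0029, -0.001, 0.3]
[-0.0302, -0.0029, -0.0011, 0.3, -0.0302, -0.0029, -0.0013, 0.3, -0.0302, -0.0029, -0.0014, 0.3]
```

Call:
step_arm --targets '[-0.01,-0.02,0,0.4,-0.03,-0.005,-0.001,0.4,-0.03,0,-0.001,0.4,-0.03,0,-0.001,0.4,-0.03,0,-0.001,0.4]' --grip_force 25

```text
time: 16.1
eef_pos: [0.4958, 0.011, 0.17]
ee_rot: [0.444, -0.445, 0.55, -0.55]
ft_force: [0.1, 0.2, -0.2]
gripper_width: 0.074
```

Call:
step_arm --targets '[-0.03,0,-0.001,0.4,-0.03,0,-0.001,0,-0.03,0,-0.001,0,-0.022,0,-0.001,0,0,0,0,0]'

```text
time: 16.6
eef_pos: [0.516, 0.1221, 0.1697]
ee_rot: [0.443, -0.444, 0.551, -0.55]
ft_force: [0.4, -0.9, -0.7]
gripper_width: 0.074
```

Run:
```python
from h import *
from station import monitor, read_camera, r
plan([0.515,0.12,0.05],-102.5,4)
c=read_camera("wrist"); im=c["img"]; cv2.imwrite("pics/wrist15.png",im[:,:,::-1]); np.savez("wrist15.npz",**c)
```

```text
t 16.6 p [0.516  0.1221 0.1697] head -102.36 yaw turn 0.14 w 0.074 F [ 0.4 -0.9 -0.7] j [ 0.18 -0.18  1.83  0.    1.49  1.97]
[0.0006, 0.0299, -0.0001, 0.04, 0.0006, 0.0299, -0.0001, 0.04, 0.0006, 0.0299, -0.0001, 0.04, 0.0006, 0.0299, -0.0001, 0.04]
```

View pics/wrist15.png

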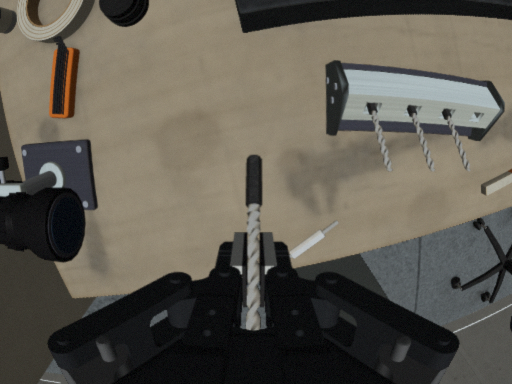

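Call:
step_arm --targets '[0,0.035,0,0,0,0.04,0,0,0,0.035,0,0,0,0.012,0,0,0,0.005,0,0]'

```text
time: 17.15
eef_pos: [0.5156, 0.1193, 0.0432]
ee_rot: [0.442, -0.443, 0.552, -0.551]
ft_force: [-0.8, -0.2, -0.1]
gripper_width: 0.073
```

Call:
step_arm --targets '[0,0.006,0,0,0,0.006,0,0,0,0.006,0,0,0,0.006,0,0]'

```text
time: 17.55
eef_pos: [0.5174, 0.1203, 0.0226]
ee_rot: [-0.444, 0.442, -0.551, 0.552]
ft_force: [-6.2, 1.2, 9.0]
gripper_width: 0.074
```

Run:
```python
from h import *
from station import monitor, read_camera, r
plan([0.515,0.12,0.05],-102.5,4)
c=read_camera("wrist"); im=c["img"]; cv2.imwrite("pics/wrist16.png",im[:,:,::-1]); np.savez("wrist16.npz",**c)
```

```text
t 17.55 p [0.5174 0.1203 0.0226] head -102.49 yaw turn 0.01 w 0.074 F [-6.2  1.2  9. ] j [ 0.18 -0.06  1.97  0.    1.23  1.97]
[0.0002, -0.0068, -0.0006, 0.0, 0.0002, -0.0068, -0.0006, 0.0, 0.0002, -0.0068, -0.0006, 0.0, 0.0002, -0.0068, -0.0006, 0.0]
```

View pics/wrist16.png

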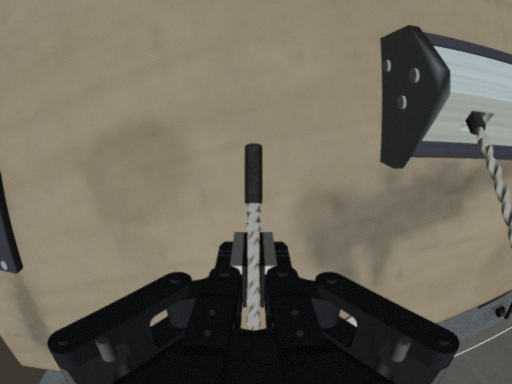

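Call:
step_arm --targets '[0,0.005,0,0,0,0.005,0,0,0,0.004,0,0,0,0.002,0,0,0,0,0,0]'

```text
time: 18.1
eef_pos: [0.5177, 0.1202, 0.0064]
ee_rot: [-0.444, 0.442, -0.551, 0.552]
ft_force: [-0.8, -1.0, 6.7]
gripper_width: 0.072
```

Call:
step_arm --targets '[0,0.0015,0,0,0,0.001,0,0,0,0,0,0]'

```text
time: 18.4
eef_pos: [0.5177, 0.1202, 0.0041]
ee_rot: [-0.444, 0.441, -0.551, 0.552]
ft_force: [-1.5, -0.4, 6.4]
gripper_width: 0.075
```

Call:
step_arm --targets '[0,0.0015,0,0,0,0,0,0]'

```text
time: 18.6
eef_pos: [0.5177, 0.1202, 0.0025]
ee_rot: [-0.444, 0.442, -0.551, 0.552]
ft_force: [-1.5, -0.2, 5.2]
gripper_width: 0.075
```

Run:
```python
from h import *
from station import monitor, read_camera, r
plan([0.515,0.12,0.05],-102.5,4)
c=read_camera("wrist"); im=c["img"]; cv2.imwrite("pics/wrist17.png",im[:,:,::-1]); np.savez("wrist17.npz",**c)
tcp,_=pose(monitor.observe())
a=np.radians(-102.5); x=np.array([np.cos(a),np.sin(a),0]); z=np.cross(x,[0,0,-1.]);B=np.c_[x,z,[0,0,1]]
P=(wpts(c,[[u,v] for v in range(150,222) for u in (252,253,254)])-tcp)@B
for i in range(0,len(P),15): print(P[i].round(4))
P=P[30:]; k=np.polyfit(P[:,1],P[:,2],1); print(np.degrees(np.arctan(k[0])))
```

```text
t 18.6 p [0.5177 0.1202 0.0025] head -102.49 yaw turn 0.01 w 0.075 F [-1.5 -0.2  5.2] j [ 0.18 -0.04  1.99  0.    1.19  1.97]
[0.0002, -0.0119, -0.0006, 0.0, 0.0002, -0.0119, -0.0006, 0.0, 0.0002, -0.0119, -0.0006, 0.0, 0.0002, -0.0119, -0.0006, 0.0]
[-0.0009  0.0555  0.0056]
[-0.0009  0.0532  0.0058]
[-0.0009  0.0508  0.006 ]
[-0.0009  0.0485  0.006 ]
[-0.0009  0.0463  0.007 ]
[-0.0009  0.0439  0.0071]
[-0.0009  0.0413  0.0064]
[-0.0009  0.0388  0.006 ]
[-0.0009  0.0362  0.0057]
[-0.0008  0.0344  0.0081]
[-0.0009  0.0317  0.0076]
[-0.0009  0.0286  0.0058]
[-0.0009  0.026   0.0058]
[-0.0009  0.0235  0.0063]
[-0.0009  0.0204  0.005 ]
31.258964788687635
```

View pics/wrist17.png

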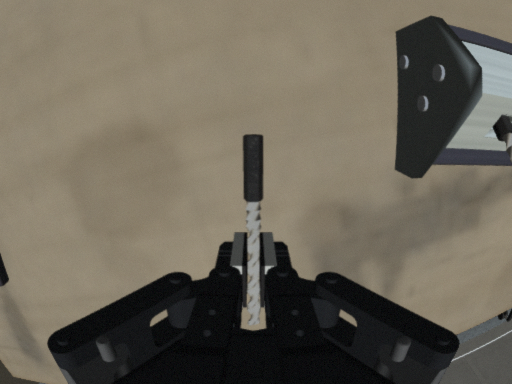

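Call:
step_arm --targets '[0,-0.02,0,0,0,-0.04,0,0,0,-0.04,0,0,0,-0.03,0,0,0,-0.01,0,0]' --grip_force 40

```text
time: 19.15
eef_pos: [0.5178, 0.1202, 0.1455]
ee_rot: [-0.445, 0.441, -0.55, 0.553]
ft_force: [-0.4, 0.3, -1.1]
gripper_width: 0.073
```

Run:
```python
from h import *
from station import monitor, read_camera, r
plan([0.515,0.12,0.05],-102.5,4)
c=read_camera("wrist"); im=c["img"]; cv2.imwrite("pics/wrist18.png",im[:,:,::-1]); np.savez("wrist18.npz",**c)
cv2.imwrite("pics/w18l.png",cv2.resize(im[130:330,0:130,::-1],None,fx=4,fy=3))
c=read_camera("scene"); im=c["img"]; cv2.imwrite("pics/s18.png",cv2.resize(im[130:280,100:290,::-1],None,fx=4,fy=4)); np.savez("scene18.npz",**c)
```

```text
t 19.15 p [0.5178 0.1202 0.1455] head -102.49 yaw turn 0.01 w 0.073 F [-0.4  0.3 -1.1] j [ 0.18 -0.17  1.86 -0.    1.44  1.97]
[0.0002, 0.0239, -0.0007, 0.0, 0.0002, 0.0239, -0.0007, 0.0, 0.0002, 0.0239, -0.0007, 0.0, 0.0002, 0.0239, -0.0007, 0.0]
```

View pics/wrist18.png

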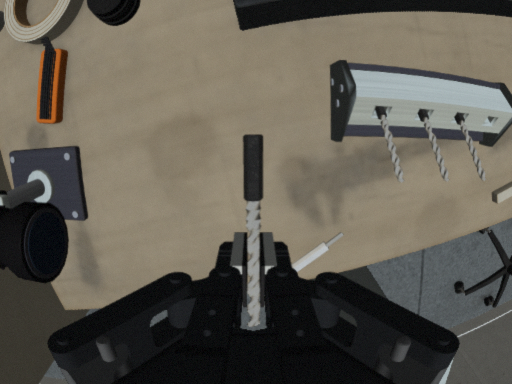

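View pics/w18l.png

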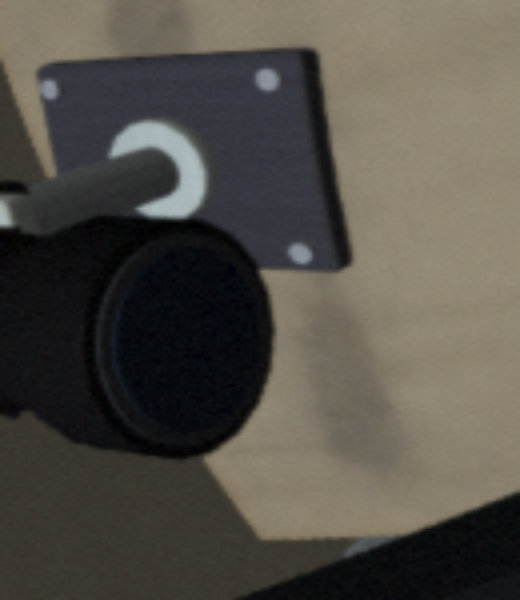

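View pics/s18.png

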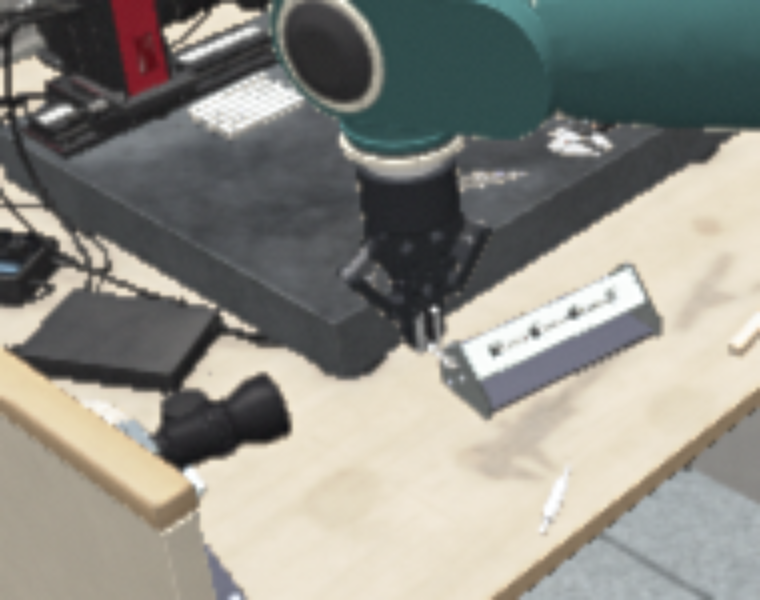

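Run:
```python
from h import *
np.set_printoptions(precision=4,suppress=True)
c=dict(np.load("wrist18.npz")); print(wplane(c,[[47.5,242.7]],.15), wpts(c,[[47,242],[44,235],[50,250]]))
k,o=wray(c,[[47.5,242.7]]); k=k[0]
t=dict(np.load("top0.npz")); T=t["world_from_camera"]; d=(rays(t,[[141.05,175.95]])@T[:3,:3].T)[0]; d/=np.linalg.norm(d)
s=np.linalg.lstsq(np.c_[k,-d],T[:3,3]-o,rcond=None)[0];print(o+k*s[0],T[:3,3]+d*s[1])
# tip
a=np.radians(-102.5); x=np.array([np.cos(a),np.sin(a),0]); z=np.cross(x,[0,0,-1.]);B=np.c_[x,z,[0,0,1]];tcp=np.array([.5178,.1202,.1455])
e=wplane(c,[[253,135],[253,200],[253,330]],.1495); print((e-tcp)@B)
P=(wpts(c,[[253,v] for v in list(range(140,225,6))+list(range(300,334,3))])-tcp)@B;print(P)
```

```text
[[0.5473 0.2464 0.15  ]] [[0.5479 0.2463 0.1503]
 [0.5532 0.2448 0.1518]
 [0.5422 0.247  0.15  ]]
[0.5467 0.2484 0.1481] [0.5466 0.2484 0.148 ]
[[-0.0004  0.0624  0.004 ]
 [-0.0004  0.0305  0.004 ]
 [-0.0004 -0.054   0.004 ]]
[[-0.0004  0.0601  0.0046]
 [-0.0004  0.0572  0.004 ]
 [-0.0004  0.0542  0.0033]
 [-0.0004  0.0514  0.004 ]
 [-0.0004  0.0488  0.0056]
 [-0.0004  0.0458  0.005 ]
 [-0.0004  0.043   0.0056]
 [-0.0004  0.04    0.0053]
 [-0.0004  0.0372  0.0061]
 [-0.0004  0.0337  0.0042]
 [-0.0004  0.0311  0.0056]
 [-0.0004  0.0283  0.0067]
 [-0.0004  0.025   0.0061]
 [-0.0004  0.0213  0.0046]
 [-0.0004  0.0183  0.0053]
 [-0.0003 -0.0256  0.0098]
 [-0.0003 -0.0274  0.0102]
 [-0.0003 -0.0294  0.0104]
 [-0.0004 -0.0339  0.0076]
 [-0.0003 -0.0354  0.0086]
 [-0.0003 -0.0378  0.0085]
 [-0.0003 -0.0387  0.0101]
 [-0.0003 -0.0403  0.011 ]
 [-0.0003 -0.0423  0.0114]
 [-0.003  -0.8709 -0.8944]
 [-0.003  -0.8914 -0.8956]
 [-0.0001  0.0129  0.0772]]
```

Run:
```python
from h import *
plan([0.572,0.1288,0.1445],-102.5,3)
```

```text
t 19.25 p [0.5171 0.1201 0.1426] head -102.49 yaw turn 0.01 w 0.072 F [-0.2 -0.7 -1.7] j [ 0.18 -0.17  1.86 -0.    1.44  1.97]
[-0.0068, -0.0006, 0.0172, 0.0, -0.0068, -0.0006, 0.0172, 0.0, -0.0068, -0.0006, 0.0172, 0.0]
```

Call:
step_arm --targets '[-0.007,0,0.017,0,-0.007,0,0.017,0,-0.006,0,0.017,0,0,0,0,0,0,0,0,0]'

```text
time: 19.75
eef_pos: [0.5697, 0.1284, 0.1387]
ee_rot: [0.442, -0.443, 0.552, -0.551]
ft_force: [-0.6, -0.1, -0.8]
gripper_width: 0.071
```

Run:
```python
from h import *
from station import monitor, read_camera, r
plan([0.572,0.1288,0.1445],-102.5,1)
for n in ("scene","top","wrist"):
  c=read_camera(n); np.savez(n+"19.npz",**c)
  im=c["img"][:,:,::-1]
  if n=="scene": im=cv2.resize(im[150:260,100:250],None,fx=5,fy=5)
  if n=="top": im=cv2.resize(im[140:240,80:290],None,fx=3.7,fy=4)
  cv2.imwrite(f"pics/{n}19.png",im)
```

```text
t 19.75 p [0.5697 0.1284 0.1387] head -102.5 yaw turn 0.0 w 0.071 F [-0.6 -0.1 -0.8] j [ 0.18 -0.04  1.75  0.    1.43  1.97]
[-0.0009, -0.0058, 0.0021, 0.0]
```

View pics/scene19.png

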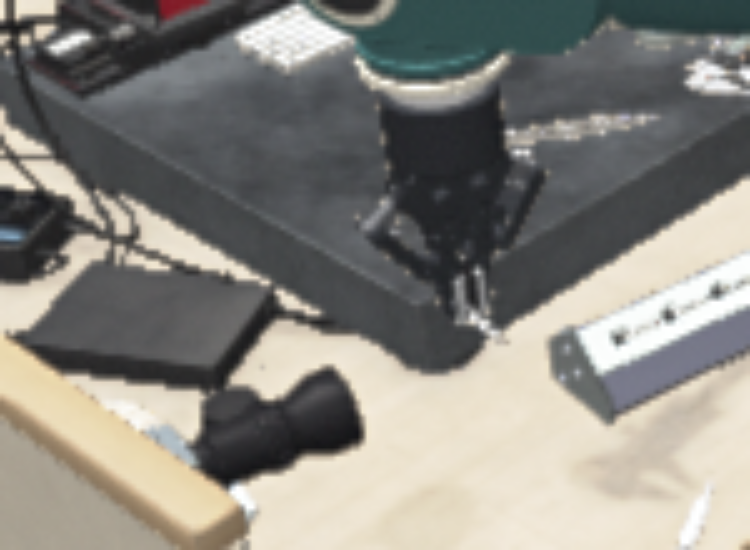

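View pics/top19.png

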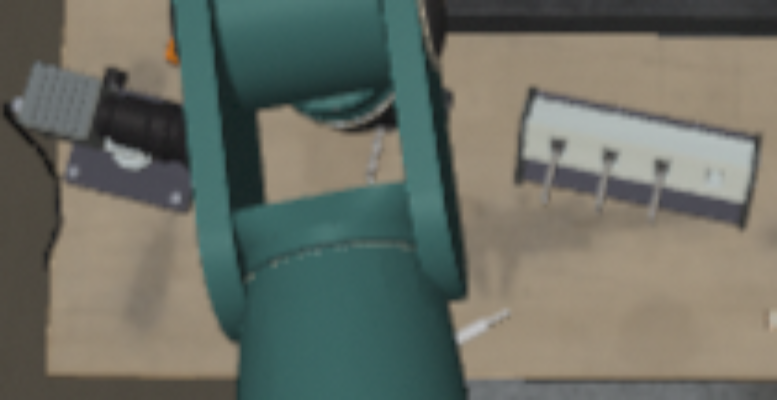

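View pics/wrist19.png

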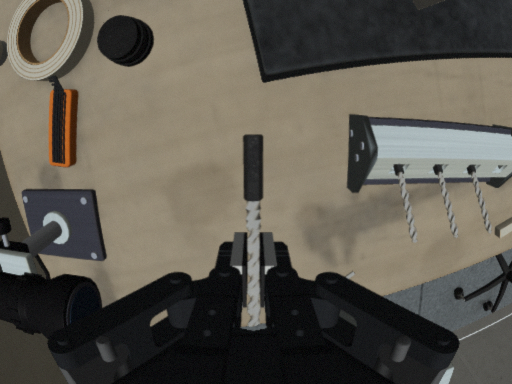

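Run:
```python
from h import *
from station import monitor
np.set_printoptions(precision=4,suppress=True)
t=dict(np.load("top19.npz"));s=dict(np.load("scene19.npz"))
Tt=t["world_from_camera"];Ts=s["world_from_camera"]
a=(rays(t,[[179.8,185.5]])@Tt[:3,:3].T)[0];b=(rays(s,[[200.3,218.1]])@Ts[:3,:3].T)[0];a/=np.linalg.norm(a);b/=np.linalg.norm(b)
q=np.linalg.lstsq(np.c_[a,-b],Ts[:3,3]-Tt[:3,3],rcond=None)[0];print(Tt[:3,3]+a*q[0],Ts[:3,3]+b*q[1])
print(plane(t,[[179.8,185.5]],.148))
o=monitor.observe();print(o["eef_pos"],o["qd"].round(4))
```

```text
[0.5201 0.1378 0.1462] [0.5222 0.1397 0.1469]
[[0.5198 0.1375 0.148 ]]
[0.5697 0.1284 0.1399] [ 0.001  -0.0061 -0.0063  0.0002  0.0008 -0.0004]
```

Call:
step_arm --targets '[0,-0.004,0.002,0,0,0,0,0,0,0,0,0,0,0,0,0,0,0,0,0]'

```text
time: 20.4
eef_pos: [0.5722, 0.1281, 0.1443]
ee_rot: [0.443, -0.443, 0.551, -0.551]
ft_force: [-0.1, 0.3, -0.8]
gripper_width: 0.075
```

Run:
```python
from h import *
from station import monitor,read_camera,r
np.set_printoptions(precision=4,suppress=True)
c=read_camera("wrist"); o=monitor.observe(); tcp,M=pose(o); print(o["time"],tcp,o["gripper_width"],o["qd"])
z=M[:,2]; 
for lo,hi in ((140,225),(300,326)):
  P=wpts(c,[[u,v] for v in range(lo,hi,2) for u in (252,253,254)])-tcp; B=np.c_[M[:,0],z,[0,0,1]]; print(np.median(P@B,axis=0))
r.sign_off()
```

```text
20.45 [0.5722 0.1281 0.1443] 0.07165056669960167 [-0.0002  0.0013 -0.001   0.0019 -0.0005 -0.0007]
[-0.0004  0.0404  0.0051]
[-0.0004 -0.0346  0.0097]
the job is handed in; nothing more can be done
```

I put the short drill back in the free socket and am holding the long drill in front of the bench camera; the job is handed in at about 20.5 s. The interface reports no verdict, so what follows rests on my own checks.

**Short drill:** The tool can't be tilted, so I pivoted the short drill to 45° over the edge of the black table. I then pushed it in until it met about 43 N along the socket and released it. The pictures show its shank level with the spare drills. The spares look unmoved, but I did not measure their positions.

**Long drill:** I drew it out, levelled it by pressing the shank end against the desk while still gripping it, and carried it to the camera.

| Check | Measured | Required |
|---|---|---|
| Tip to focus, by triangulation (before a final 4 mm raise; not triangulated again) | about 4 mm | below 20 mm |
| Level | about 3.5° tip-up | within 10° |
| Square to the lens axis | within a degree or two | within 20° |
| Joint speeds | near zero | drill below 0.02 m/s |

The camera was never touched, and no loose object was visibly moved.

**Disagreements between checks:**
- **Short drill angle:** it came out between 44° and 49° depending on the method before insertion, and the socket aligned it.
- **Lens position:** working from the base plate, assuming it is centred on the camera's origin, put the lens front about 17 mm further back along the axis. I used the lens itself, where three measurements agreed to about 2 mm.

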